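# Free the jammed tray, pack the tote and roll it into the bay

### The arm

A 6-joint arm with a two-finger parallel gripper is mounted at the origin on the work surface. World frame = base frame: x ahead of the robot, y to its left, z up, the work surface at z = 0. Lengths are in mm, angles in degrees, forces in N, time in s.
With the tool pointing down it reaches from about 350 to 850 mm from the base axis. Payload 8.1 kg.
Tool frame: the origin (TCP) lies at the very end of the fingers, on their centre line; the grasp point (between the pads) lies 19 mm behind it (pinch_z is the z of the grasp point in the tool frame, in mm); z points along the fingers, y is the direction in which the jaws open and shut (so a half turn about z gives the same grasp; the last joint's range is limited). The gripper opens to 85 mm and grips with 20 to 120 N. Pads are 22 mm wide; open, the fingers measure 114 mm over their backs; the gripper's body (76 mm by 85 mm) begins 54 mm behind the grasp point. The pads swing forward as they close: fully open they stand 13 mm farther back than shut.
Start: joints at [-73.705, 7.471, 85.268, -0, 87.261, -4.893], TCP at [216.877, -559.437, 231.292] pointing down, gripper open.
Joint ranges: [-169.43, 169.43], [-51.17, 129.36], [1.28, 143.12], [-76.62, 256.62], [0, 156.53], [-152.29, 152.29]. Speed limits (degrees/s): [136.94, 136.94, 159.86, 180, 180, 180].

### API

Orientations are given as [roll, pitch, yaw] about the fixed x, y, z axes, in that order (R = Rz(yaw) Ry(pitch) Rx(roll)).
In Python, from bench import * gives the robot as it stands.
- The arm moves only by the shell command python3 -m creep 'ROWS' [FORCE]. ROWS is a JSON object of lists of equal length, an entry for each row: "translation": the shift along the tool's x, y, z in mm, a list of three; "rotation": the turn, a rotation vector about the tool's x, y, z in rad, a list of three; "claw": the finger opening in mm, from 0 to 85.4. In form: {"translation": [[dx, dy, dz], ...], "rotation": [[ax, ay, az], ...], "claw": [claw, ...]}. A call has 1 to 10 rows; each row shifts and turns the commanded pose from where the row before left it, along the tool's axes as they then stand; what a row does not reach is not made up. A row lasts 1/10 s, in which the tool goes at most 50 mm and 8.59 degrees, less where a joint would pass 70% of its speed; a pose out of reach is approached as far as the arm can. A call is refused whole if a number of a shift passes 50 or a number of a turn 0.15, either way. A call with a gripper value outside its range is refused whole. The fingers move at their own pace and stop on an object; FORCE is the grip in N (left out, the last holds). Time passes only in rows, so rows that do not move let the fingers close. It gives the time, the measured TCP pose, the force and the opening at its end, in the units of the state.
- sense(): the state, without advancing time (a new reading comes with each control period).
- snapshot(name): name is "scene" or "top" or "wrist"; returns a dict with "frame" (384x512x3 uint8, red, green, blue), "intrinsics" (3x3 intrinsics, pixels), "extrinsics" (4x4, takes a point from camera to world coordinates). Camera axes: x right, y up, looking along -z (the intrinsics and any distortion apply to the point x, -y, -z); pixel columns grow to the right and rows downward; lengths in mm; the calibration is good to about 2 mm. A picture is of the moment at which its call begins. There is no depth.
- hand_in(): hands the job in, once; it reports no verdict.
The state is a dict: "time": time; "joint_pos": joint angles; "qd": joint speeds; "joint_efforts": joint torques, N m; "tool_pos": TCP position; "tcp_rot": TCP orientation; "ft_force": force on the tool from outside, world axes, zero at the start; "wrist_torque": the same for the moment, N m; "finger_gap": finger opening in mm.
Only numpy, scipy, OpenCV 4.12 (cv2) and the standard library are available. Lean on these libraries where they do the work, as an engineer would, in place of code of your own. Each camera call takes 0.05 s, during which the arm holds its last target.

### The job

The display tray has gone into the packing tote crooked and is jammed corner to corner: turn it level inside the tote to free its corners, lift it out and set it down flat on the green cutting mat, about in the middle. Then pack all the gift boxes from the table into the tote, each down on its floor beside the card pack that stays there, and last push the loaded tote along the rollers until it is fully home against the bay's end stop. Leave everything else where it is.

Things in the scene. Friction and masses are not known exactly. Their poses are not given: they have to be found in the camera images.
- track: Fixed gravity roller track, 440 (y) x 266 (x) mm. 13 free rollers, tops 60 mm above the table; goods roll along y (friction about 1 N). Side guides 234 mm apart inside, 10 mm above the rollers. The +y end is the bay: yellow cheeks to 85 mm above the table on the last 185 mm, yellow end stop 12 mm thick, also 85 mm high, its face at y = +220 mm. Origin: mid-track, on the table; z up.
- bay (a point): Where the tote's origin comes to lie when the tote stands fully home against the end stop: on top of the rollers, mid-width. Axes as the track's.
- tote: Blue open packing tote, loose on the rollers near the track's -y end: outside 226 (x) x 179 (y) x 95 (z) mm, walls and floor 5 mm, inside 216 x 169 mm, about 0.85 kg. Along the top of both y walls a rounded rim bead (middle 92 mm above the underside) stands 2.5 mm inwards, so the mouth is 164 mm long in y. Origin: centre of its underside; axes as the track's, z up.
- tray: Plywood tray 170 (x) x 160 (y) mm, walls 60 mm high, ~0.3 kg, jammed in the tote: +y end propped 31 mm high on the card pack, -y end on the tote floor, edges at both y walls, so that lifted tilted it catches under the rim bead. Along its middle in y, an upright board 10 mm thick (x); its top, 100 mm long, 60 to 110 mm above the underside, is the handle. Origin: underside centre; z along the handle.
- tray_grip (a point): Point in the tray's handle, on the tray's z axis, 95 mm above its underside and 15 mm below the handle's top edge; mid-length. Axes as the tray's.
- pack: Flat kraft card pack with a white band, 150 (x) x 32 (y) x 24 (z) mm, about 0.12 kg, lying on the tote floor against its +y wall, under the tray's high end. It stays in the tote. Origin: centre of its underside.
- mat: Green cutting mat with a pale grid, fixed on the table, 200 (x) x 200 (y) x 3 mm thick. Origin: centre of its underside, on the table; z up.
- box0: Rigid card gift box: red box with a yellow band, a diamond on its lid, 36 (x) x 48 (y) x 56 (z) mm, about 0.11 kg, standing on the table at first (may be absent). Origin: centre of its underside; z up through the lid.
- box0_mid (a point): Middle of the red box with a yellow band, 28 mm above its underside along its own z.
- box1: Rigid card gift box: orange box with a purple band, a diamond on its lid, 36 (x) x 48 (y) x 56 (z) mm, about 0.11 kg, standing on the table at first (may be absent). Origin: centre of its underside; z up through the lid.
- box1_mid (a point): Middle of the orange box with a purple band, 28 mm above its underside along its own z.
- box2: Rigid card gift box: yellow box with a red band, a diamond on its lid, 36 (x) x 48 (y) x 56 (z) mm, about 0.11 kg, standing on the table at first (may be absent). Origin: centre of its underside; z up through the lid.
- box2_mid (a point): Middle of the yellow box with a red band, 28 mm above its underside along its own z.
- box3: Rigid card gift box: purple box with an orange band, a diamond on its lid, 36 (x) x 48 (y) x 56 (z) mm, about 0.11 kg, standing on the table at first (may be absent). Origin: centre of its underside; z up through the lid.
- box3_mid (a point): Middle of the purple box with an orange band, 28 mm above its underside along its own z.
- box4: Rigid card gift box: white box with a purple band, a diamond on its lid, 36 (x) x 48 (y) x 56 (z) mm, about 0.11 kg, standing on the table at first (may be absent). Origin: centre of its underside; z up through the lid.
- box4_mid (a point): Middle of the white box with a purple band, 28 mm above its underside along its own z.
- pencil_pot: White ceramic pencil pot, 64 mm dia, pencils up to 115 mm high; among the gift boxes. To be left alone. Origin: centre of its underside.
- tape_roll: Green roll of tape lying flat, 72 mm dia, 25 mm high; beyond the gift boxes. To be left alone. Origin: centre of its underside.
- ruler: Clear green ruler, 30 x 220 x 5 mm, lying on the near right, before the track. To be left alone. Origin: centre of its underside.
- glue: White glue bottle with an orange cap, 44 mm dia, 120 mm high, on the near right. To be left alone. Origin: centre of its underside.
- notebooks: Pile of three notebooks, 105 x 148 x 42 mm, beyond the track. To be left alone. Origin: centre of its underside.
- stapler: Red and black stapler, 34 x 130 mm, about 40 mm high, beyond the gift boxes. To be left alone. Origin: centre of its underside.
Not all that is in view belongs to the job. There is more than one size of the tray; the one meant has the size given above.

How it is judged (in metres and radians):
On the way, in this order (a step that is already met when the one before it is completed fails the run):
1. the tray is turned level (within 0.06 rad) while its underside is still inside the tote, below the rim (angle between tray's own z axis and vertical below 0.06 rad and z of tray in the frame of tote below 0.085 m and horizontal distance between tray and tote below 0.05 m), for 0.15 s.
2. the tray stands flat on the mat, its centre within 60 mm of the mat's centre (x of tray in the frame of mat between -0.06 and 0.06 m and y of tray in the frame of mat between -0.065 and 0.065 m and z of tray in the frame of mat below 0.012 m and angle between tray's own z axis and vertical below 0.06 rad), for 0.2 s.
3. all the gift boxes lie in the tote, on its floor (x of box0_mid in the frame of tote between -0.108 and 0.108 m and y of box0_mid in the frame of tote between -0.085 and 0.085 m and z of box0_mid in the frame of tote between 0 and 0.045 m and x of box1_mid in the frame of tote between -0.108 and 0.108 m and y of box1_mid in the frame of tote between -0.085 and 0.085 m and z of box1_mid in the frame of tote between 0 and 0.045 m and x of box2_mid in the frame of tote between -0.108 and 0.108 m and y of box2_mid in the frame of tote between -0.085 and 0.085 m and z of box2_mid in the frame of tote between 0 and 0.045 m and x of box3_mid in the frame of tote between -0.108 and 0.108 m and y of box3_mid in the frame of tote between -0.085 and 0.085 m and z of box3_mid in the frame of tote between 0 and 0.045 m and x of box4_mid in the frame of tote between -0.108 and 0.108 m and y of box4_mid in the frame of tote between -0.085 and 0.085 m and z of box4_mid in the frame of tote between 0 and 0.045 m), for 0.3 s.
4. the loaded tote is fully home against the end stop (gap under 8 mm) (all of step 3 and y of tote in the frame of bay above -0.008 m and z of tote in the frame of bay below 0.01 m and angle between tote's own z axis and vertical below 0.06 rad), for 0.3 s.
At the end, for the whole second after the job is handed in: Tote level on the rollers, under 8 mm from the end stop; every gift box and the card pack on its floor inside the walls (box middle under 45 mm above the tote's underside); tray flat on the mat (0.06 rad), its centre within 60 mm (x) and 65 mm (y) of the mat's; all at rest (all of step 2 and all of step 4 and x of pack in the frame of tote between -0.108 and 0.108 m and y of pack in the frame of tote between -0.085 and 0.085 m and z of pack in the frame of tote between 0 and 0.02 m and linear speed of each of tote, tray, box0, box1, box2, box3, box4 below 0.02 m/s); the robot touches nothing.
It fails at once if the pencil pot, tape roll, ruler, glue bottle, notebooks or stapler is shifted by more than 30 mm (distance of any of pencil_pot, tape_roll, ruler, glue, notebooks, stapler from where it was at the start of the episode above 0.03 m).
It fails at once if the tote is tipped by more than 0.3 rad (angle between tote's own z axis and vertical above 0.3 rad).
Of box0, box1, box2, box3, box4 only 3 to 5 are there at a start; the rules pass over those that are not, and their reading is None.
At some moment in a run one of box0, box1, box2, box3, box4 may be knocked a few centimetres aside while the robot is not near it.
Once in a run the grip may slacken for a moment while it holds something.
It also fails if it takes over 210 s, if anything falls off the work surface, if the arm or the gripper's body presses on something with over 40 N, if the wrist force passes 120 N, or if a joint passes its speed limit or range.

## Working session

There is one attempt and no reset: what is moved stays moved. The work goes in short steps, Python scripts to look and compute and a shell command to move; the robot and the scene stay as the last step left them, time stands still between calls to the robot, and variables do not carry over. Pictures are saved under pics/ and viewed, and the job is handed in when it is done.

```bash
ls -la; mkdir -p pics; python3 - <<'E'
from bench import *
import cv2
print(sense())
for n in ["scene","top","wrist"]:
    s=snapshot(n)
    cv2.imwrite(f"pics/a_{n}.png",cv2.cvtColor(s["frame"],cv2.COLOR_RGB2BGR))
    print(n,s["intrinsics"],s["extrinsics"].round(3) if hasattr(s["extrinsics"],'round') else s["extrinsics"],[k for k in s])
E
```

```text
total 12
drwxr-xr-x  3 agent agent 4096 Dec  6 03:40 .
drwxr-xr-x 23 root  root  4096 Dec  6 03:40 ..
drwxr-xr-x  2 agent agent 4096 Dec  6 03:40 pics
{'time': 0.0, 'joint_pos': array([-7.37060782e+01,  7.51292434e+00,  8.53289111e+01, -7.43603317e-04,
        8.72635405e+01, -4.89507643e+00]), 'qd': array([ 0.12087937, -0.00261475,  0.09271942, -0.10498864, -0.02823606,
       -0.02192395]), 'joint_efforts': array([ 4.65058110e-04, -5.69394314e+01, -5.00544441e+01, -2.32062621e-04,
        1.48058444e-02,  1.03467093e-05]), 'tool_pos': array([ 216.70757274, -558.90192593,  230.27074756]), 'tcp_rot': array([-1.79894945e+02, -8.25187495e-03,  2.11890268e+01]), 'ft_force': array([ 0.80319045,  0.0610741 , -0.15965797]), 'wrist_torque': array([0.01783985, 0.02159435, 0.02877506]), 'finger_gap': 85.34663152952653}
scene [[455.8566559    0.         254.2774001 ]
 [  0.         455.8566559  189.60059487]
 [  0.           0.           1.        ]] [[-2.660000e-01 -6.660000e-01  6.970000e-01  1.698804e+03]
 [ 9.640000e-01 -1.810000e-01  1.950000e-01  2.526120e+02]
 [-4.000000e-03  7.240000e-
[... 227 characters left out ...]
        0.           1.        ]] [[-2.700000e-02  9.950000e-01 -9.500000e-02  4.355890e+02]
 [-1.000000e+00 -2.800000e-02 -5.000000e-03 -5.770600e+01]
 [-8.000000e-03  9.500000e-02  9.950000e-01  1.357194e+03]
 [ 0.000000e+00  0.000000e+00  0.000000e+00  1.000000e+00]] ['frame', 'intrinsics', 'extrinsics']
wrist [[281.59292054   0.         255.89514482]
 [  0.         281.59292054 196.57281232]
 [  0.           0.           1.        ]] [[ 3.62000e-01  8.99000e-01  2.47000e-01  2.79765e+02]
 [-9.32000e-01  3.49000e-01  9.60000e-02 -5.34751e+02]
 [-0.00000e+00 -2.65000e-01  9.64000e-01  3.72864e+02]
 [ 0.00000e+00  0.00000e+00  0.00000e+00  1.00000e+00]] ['frame', 'intrinsics', 'extrinsics']
```

View pics/a_scene.png

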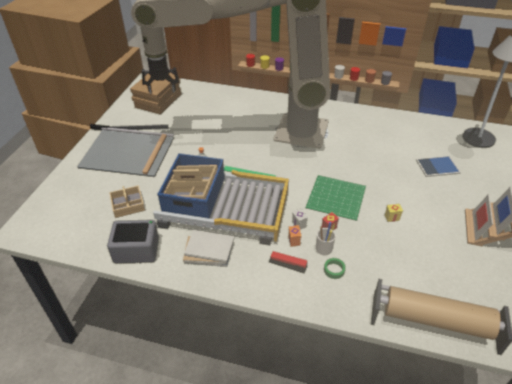

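View pics/a_top.png

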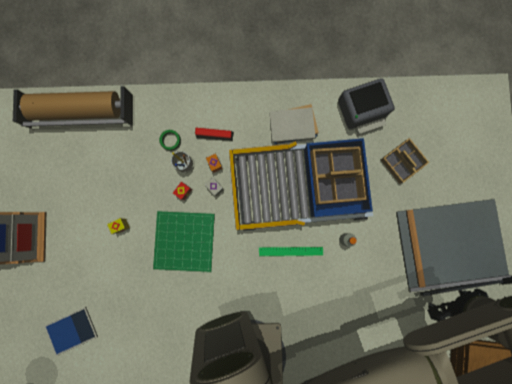

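View pics/a_wrist.png

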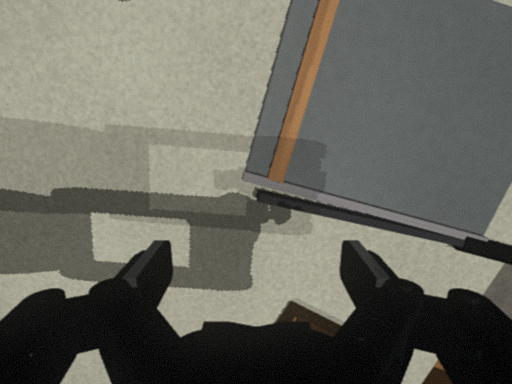

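```bash
cat > h.py <<'E'
from bench import *
import cv2, numpy as np
def grab(n,save=None):
    s=snapshot(n); s={k:np.array(v) for k,v in s.items()}
    if save: cv2.imwrite(f"pics/{save}.png",cv2.cvtColor(s["frame"],cv2.COLOR_RGB2BGR))
    return s
def crop(s,x0,y0,x1,y1,k,save):
    c=cv2.resize(s["frame"][y0:y1,x0:x1],None,fx=k,fy=k,interpolation=cv2.INTER_CUBIC)
    cv2.imwrite(f"pics/{save}.png",cv2.cvtColor(c,cv2.COLOR_RGB2BGR))
def ray(s,u,v):
    K=s["intrinsics"];E=s["extrinsics"]
    p=np.linalg.inv(K)@[u,v,1]; d=E[:3,:3]@[p[0],-p[1],-p[2]]
    return E[:3,3],d/np.linalg.norm(d)
def onz(s,u,v,z):
    o,d=ray(s,u,v); return o+d*(z-o[2])/d[2]
def proj(s,P):
    K=s["intrinsics"];E=s["extrinsics"]
    c=E[:3,:3].T@(np.array(P,float)-E[:3,3]); q=K@[c[0],-c[1],-c[2]]; return q[:2]/q[2]
def tri(rays):
    A=np.zeros((3,3));b=np.zeros(3)
    for o,d in rays:
        M=np.eye(3)-np.outer(d,d);A+=M;b+=M@o
    P=np.linalg.solve(A,b); return P,[np.linalg.norm((np.eye(3)-np.outer(d,d))@(P-o)) for o,d in rays]
E
python3 - <<'E'
from h import *
t=grab("top");crop(t,225,130,385,240,5,"b_top");crop(t,100,120,235,275,4,"b_top2")
s=grab("scene");crop(s,150,145,300,250,5,"b_sc");crop(s,280,180,410,280,5,"b_sc2")
E
```

```text
(no output)
```

View pics/b_top.png

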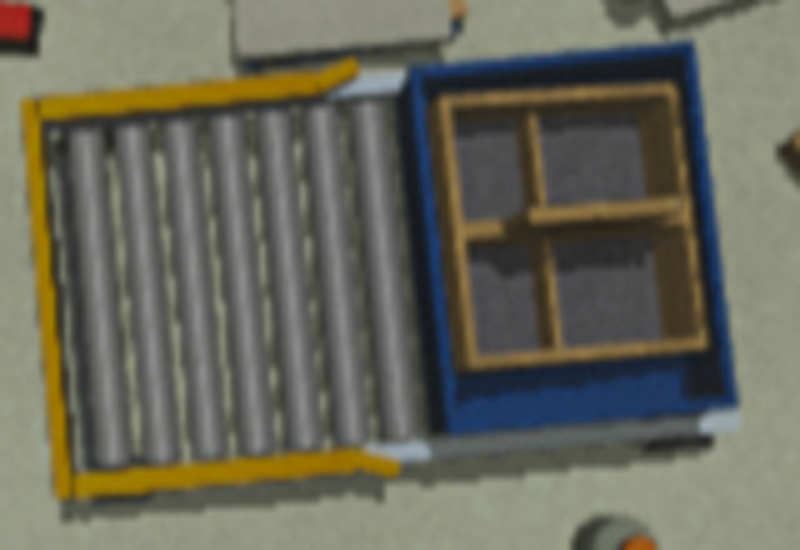

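View pics/b_top2.png

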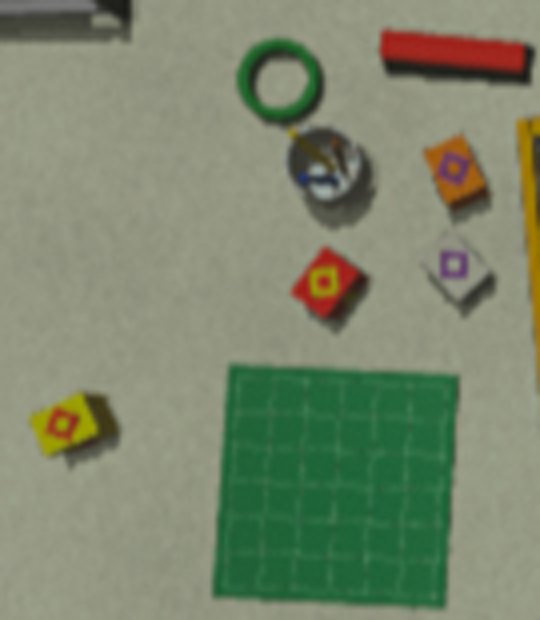

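View pics/b_sc.png

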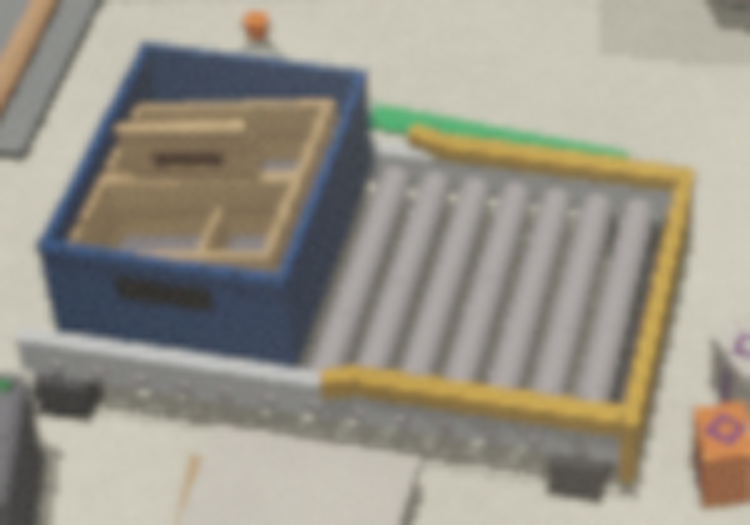

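View pics/b_sc2.png

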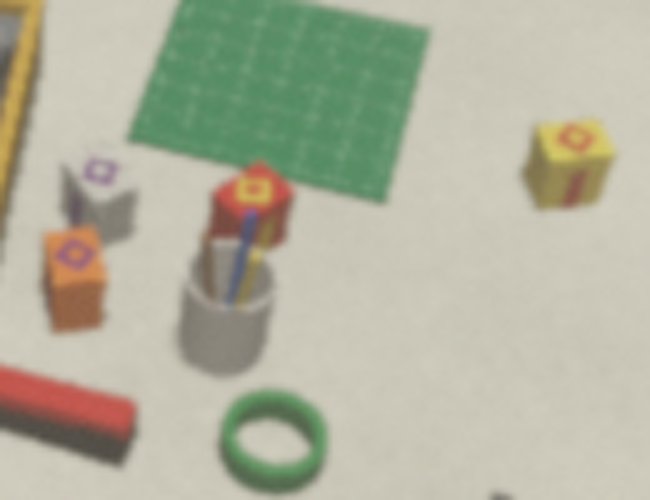

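```bash
python3 - <<'E'
from h import *
t=grab("top");s=grab("scene")
def C(u,v): return u/5+225,v/5+130
def S(u,v): return u/5+150,v/5+145
np.set_printoptions(precision=1,suppress=True)
print("rim",[onz(t,*C(*p),155) for p in [(410,68),(692,43),(737,405),(445,435)]])
print("rim scene",[onz(s,*S(*p),155) for p in [(40,245),(145,43),(368,70),(292,280)]])
# yellow top corners: outer
print("stop top corners",[onz(t,*C(*p),85) for p in [(22,100),(60,497)]])
print("scene stop",[onz(s,*S(*p),85) for p in [(692,175),(636,412)]])
a=tri([ray(t,*C(688,208)),ray(s,*S(117,128))]);b=tri([ray(t,*C(530,214)),ray(s,*S(243,125))])
print("handle -y",a,"+y",b,"len",np.linalg.norm(a[0]-b[0]))
def C2(u,v): return u/4+100,v/4+120
print("mat",[onz(t,*C2(*p),3) for p in [(231,365),(458,376),(444,607),(214,596)]])
for n,p in dict(orange=(454,168),red=(323,282),white=(454,264),yellow=(62,424)).items(): print(n,onz(t,*C2(*p),56))
def S2(u,v): return u/5+280,v/5+180
for n,p in dict(orange=(75,255),red=(253,188),white=(100,172),yellow=(577,137)).items(): print(n,onz(s,*S2(*p),56))
for n,p in dict(pot=(328,165)).items(): print(n,onz(t,*C2(*p),80))
E
```

```text
rim [array([ 685.4, -203.3,  155. ]), array([ 696.2, -379.8,  155. ]), array([ 469.8, -395.5,  155. ]), array([ 456.4, -215.9,  155. ])]
rim scene [array([ 698. , -373.4,  155. ]), array([ 472.9, -387.4,  155. ]), array([ 458.9, -213.3,  155. ]), array([ 684.5, -193.5,  155. ])]
stop top corners [array([685.9,  45.1,  85. ]), array([424.4,  25.7,  85. ])]
scene stop [array([433.7,  33.5,  85. ]), array([678.5,  47.8,  85. ])]
handle -y (array([ 588.9, -363.2,  173.7]), [np.float64(3.755177468552078), np.float64(3.7551774685521795)]) +y (array([ 585.6, -264.5,  195.8]), [np.float64(2.232582622156884), np.float64(2.2325826221568787)]) len 101.26035019528425
mat [array([493.8, 304.8,   3. ]), array([478.8, 107.9,   3. ]), array([282.2, 123.1,   3. ]), array([296.7, 319.9,   3. ])]
orange [652.2 101.9  56. ]
red [558.8 213.3  56. ]
white [570.9 103.2  56. ]
yellow [446.4 431.5  56. ]
orange [653.1 106.3  56. ]
red [557.5 216.   56. ]
white [570.8 107.5  56. ]
yellow [444.9 436.6  56. ]
pot [653.7 203.3  80. ]
```

```bash
cat >> h.py <<'E'
from scipy.spatial.transform import Rotation as Ro
np.set_printoptions(precision=2,suppress=True)
def pose():
    q=sense(); return np.array(q["tool_pos"]),Ro.from_euler('xyz',q["tcp_rot"],degrees=True),q
def plan(P,rpy=None):
    """translation first (in present tool axes), then rotation"""
    p,R,q=pose(); d=R.inv().apply(np.array(P)-p)
    print("t",q["time"],"tcp",p,q["tcp_rot"],"F",q["ft_force"],"gap",round(q["finger_gap"],1))
    print("shift in tool axes",d)
    if rpy is not None:
        R2=Ro.from_euler('xyz',rpy,degrees=True); print("then rotvec",(R.inv()*R2).as_rotvec().round(3),"| shift after rot:",R2.inv().apply(np.array(P)-p))
E
python3 - <<'E'
from h import *
plan((588,-326,275),(180,0,92.5))
E
```

```text
t 0.35 tcp [ 216.85 -559.33  231.06] [-179.98   -0.     21.19] F [-0.58 -0.09 -0.52] gap 85.5
shift in tool axes [430.39 -83.43 -43.88]
then rotvec [-0.   -0.   -1.25] | shift after rot: [216.92 380.97 -43.94]
```

```bash
python3 -m creep '{"translation":[[47.8,-9.3,-5],[47.8,-9.3,-5],[47.8,-9.3,-5],[47.8,-9.3,-5],[47.8,-9.3,-5],[47.8,-9.3,-5],[47.8,-9.3,-5],[47.8,-9.3,-5],[47.8,-9.3,-4],[0,0,0]],"rotation":[[0,0,0],[0,0,0],[0,0,0],[0,0,0],[0,0,0],[0,0,0],[0,0,0],[0,0,0],[0,0,0],[0,0,0]],"claw":[85,85,85,85,85,85,85,85,85,85]}'
python3 -m creep '{"translation":[[0,0,0],[0,0,0],[0,0,0],[0,0,0],[0,0,0],[0,0,0],[0,0,0],[0,0,0],[0,0,0],[0,0,0]],"rotation":[[0,0,-0.139],[0,0,-0.139],[0,0,-0.139],[0,0,-0.139],[0,0,-0.139],[0,0,-0.139],[0,0,-0.139],[0,0,-0.139],[0,0,-0.138],[0,0,0]],"claw":[60,60,60,60,60,60,60,60,60,60]}'
python3 - <<'E'
from h import *
plan((588,-326,275),(180,0,92.5))
w=grab("wrist","c_w");t=grab("top","c_t");s=grab("scene","c_s")
E
```

```text
time: 1.35
tool_pos: [592.2, -321.3, 275.1]
tcp_rot: [-180.0, -0.1, 21.5]
ft_force: [-1.2, -0.9, 0.3]
finger_gap: 85.0
time: 2.35
tool_pos: [587.4, -326.2, 275.1]
tcp_rot: [-180.0, -0.0, 92.9]
ft_force: [0.8, -1.0, 0.0]
finger_gap: 59.9
t 2.35 tcp [ 587.36 -326.22  275.14] [-179.98   -0.     92.91] F [ 0.81 -0.98  0.  ] gap 59.9
shift in tool axes [0.19 0.65 0.14]
then rotvec [-0.   -0.    0.01] | shift after rot: [0.2  0.65 0.14]
```

View pics/c_w.png

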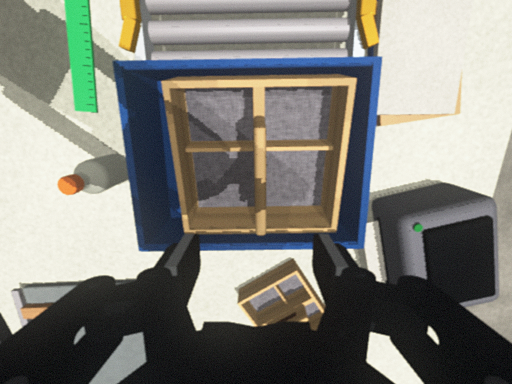

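```bash
python3 - <<'E'
from h import *
import cv2
f=cv2.imread("pics/c_w.png")
cv2.imwrite("pics/c_wc.png",cv2.resize(f[45:255,105:395],None,fx=2.7,fy=2.7,interpolation=cv2.INTER_CUBIC))
E
```

```text
(no output)
```

View pics/c_wc.png

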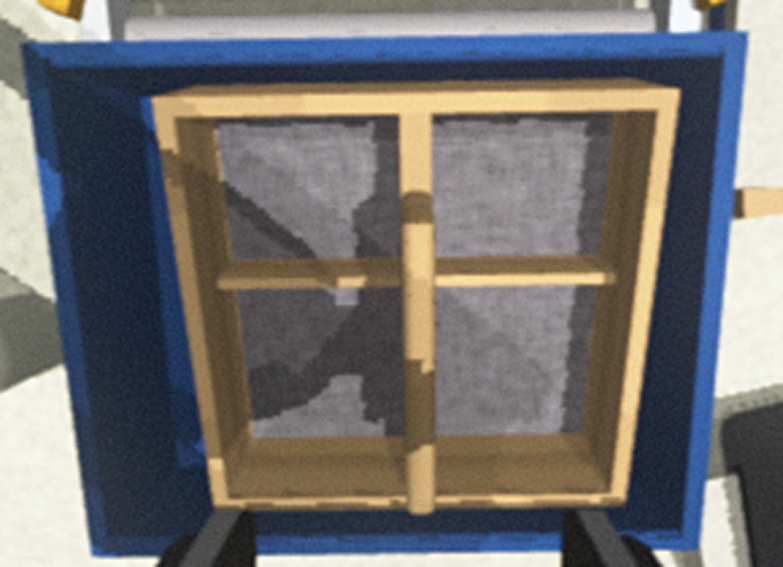

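```bash
python3 - <<'E'
from h import *
w=grab("wrist")
C=lambda u,v:(u/2.7+105,v/2.7+45)
print("handle +y",onz(w,*C(418,222),197),"-y",onz(w,*C(421.5,512),177.5))
r=[onz(w,*C(*p),155) for p in [(23,45),(747,33),(698,549),(95,555)]]
print("rim",*r,np.mean(r,0))
print("edge yaws",[np.degrees(np.arctan2(*(r[b]-r[a])[[1,0]])) for a,b in [(0,1),(3,2),(3,0),(2,1)]])
# tray corners: +y wall tops z~155, -y wall tops z~124
c=[onz(w,*C(*p),z) for p,z in [((152,97),155),((680,88),155),((628,505),124),((212,508),124)]]
print("tray",*c);print("sizes",np.linalg.norm(c[1]-c[0]),np.linalg.norm(c[2]-c[3]),np.linalg.norm(c[0]-c[3]))
print([np.degrees(np.arctan2(*(c[b]-c[a])[[1,0]])) for a,b in [(0,1),(3,2),(3,0),(2,1)]])
E
```

```text
handle +y [ 588.39 -264.98  197.  ] -y [ 594.59 -361.32  177.5 ]
rim [ 461.55 -217.47  155.  ] [ 689.94 -203.6   155.  ] [ 700.68 -381.31  155.  ] [ 472.93 -393.96  155.  ] [ 581.28 -299.08  155.  ]
edge yaws [np.float64(3.47370240477027), np.float64(3.1786011197576554), np.float64(93.68951741389351), np.float64(93.45915214954178)]
tray [ 501.63 -230.99  155.  ] [ 671.08 -220.6   155.  ] [ 682.33 -377.18  124.  ] [ 509.66 -386.24  124.  ]
sizes 169.77334918545952 172.90614123526333 158.5226280823649
[np.float64(3.509551892790365), np.float64(3.00442455946589), np.float64(92.96357255954906), np.float64(94.1098196259523)]
```

```bash
python3 -m creep '{"translation":[[0,0,0],[0,0,0],[0,0,0],[0,0,0]],"rotation":[[0,0.1,0],[0,0.095,0],[0,0,-0.01],[0,0,0]],"claw":[60,60,60,60]}'
python3 - <<'E'
from h import *
p,R,q=pose(); print("tool axes\n",R.as_matrix())
tz=-R.as_matrix()[:,2]
T=np.array([591,-313.2,187.3])-34*np.array([.0119,-.194,.981])
plan(T+70*tz);plan(T)
E
```

```text
time: 2.95
tool_pos: [587.6, -326.7, 274.5]
tcp_rot: [179.9, -11.1, 93.3]
ft_force: [0.3, 0.9, -0.1]
finger_gap: 59.6
tool axes
 [[-0.06  1.   -0.01]
 [ 0.98  0.06  0.19]
 [ 0.19  0.   -0.98]]
t 2.95 tcp [ 587.55 -326.73  274.49] [179.94 -11.07  93.27] F [ 0.35  0.92 -0.07] gap 59.6
shift in tool axes [-3.6   4.06 52.13]
t 2.95 tcp [ 587.55 -326.73  274.49] [179.94 -11.07  93.27] F [ 0.35  0.92 -0.07] gap 59.6
shift in tool axes [ -3.6    4.06 122.13]
```

```bash
python3 -m creep '{"translation":[[-3.6,4,20],[0,0,25],[0,0,25],[0,0,20],[0,0,15],[0,0,10],[0,0,7],[0,0,0]],"rotation":[[0,0,0],[0,0,0],[0,0,0],[0,0,0],[0,0,0],[0,0,0],[0,0,0],[0,0,0]],"claw":[60,60,60,60,60,60,60,60]}'
python3 - <<'E'
from h import *
w=grab("wrist","d_w");t=grab("scene");crop(t,140,110,300,240,5,"d_s")
E
```

```text
time: 3.75
tool_pos: [590.7, -305.2, 154.5]
tcp_rot: [179.9, -11.2, 93.4]
ft_force: [-0.8, 0.8, -0.4]
finger_gap: 59.9
```

View pics/d_w.png

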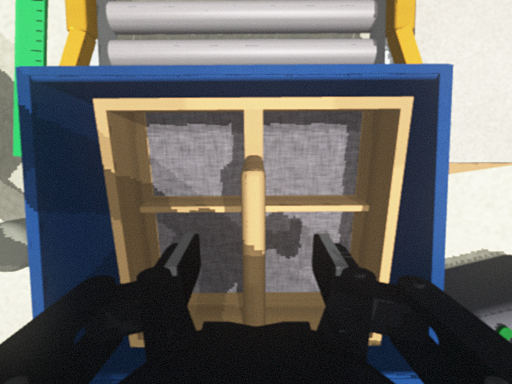

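View pics/d_s.png

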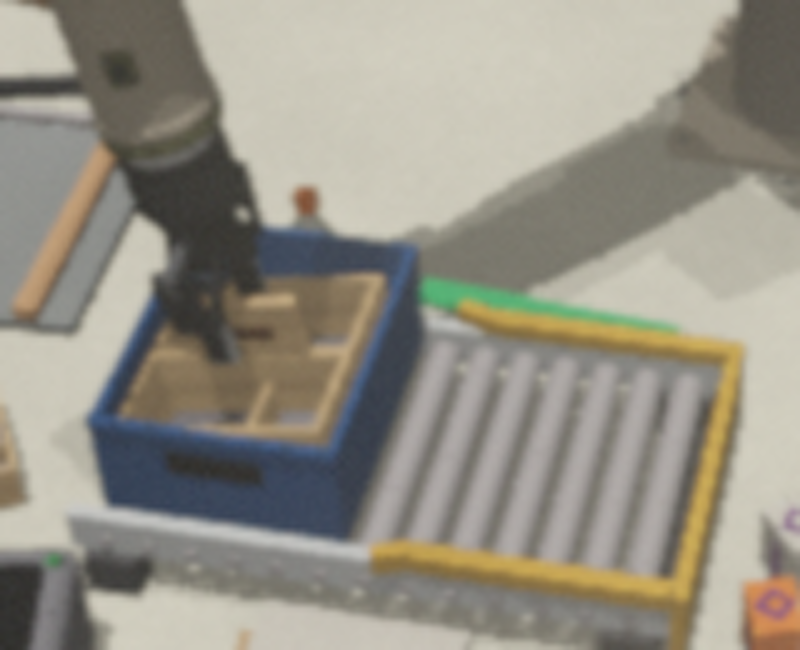

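The fingers (cols ~190 and ~325) straddle the handle (col ~255) centrally. Closing.

```bash
python3 -m creep '{"translation":[[0,0,0],[0,0,0],[0,0,0],[0,0,0],[0,0,0],[0,0,0],[0,0,0],[0,0,0],[0,0,0],[0,0,0]],"rotation":[[0,0,0],[0,0,0],[0,0,0],[0,0,0],[0,0,0],[0,0,0],[0,0,0],[0,0,0],[0,0,0],[0,0,0]],"claw":[40,20,5,5,5,5,5,5,5,5]}' 80
```

```text
time: 4.85
tool_pos: [590.9, -305.8, 155.3]
tcp_rot: [179.9, -11.1, 93.4]
ft_force: [-0.5, -2.2, 4.7]
finger_gap: 9.4
```

```bash
python3 -m creep '{"translation":[[1.2,0,-1.7],[1.2,0,-1.7],[1.2,0,-1.7],[1.1,0,-1.8],[1.1,0,-1.8],[0,0,0]],"rotation":[[0,-0.02,0],[0,-0.02,0],[0,-0.02,0],[0,-0.02,0],[0,-0.02,0],[0,0,0]],"claw":[5,5,5,5,5,5]}'
python3 - <<'E'
from h import *
w=grab("wrist","e_w")
E
```

```text
time: 5.45
tool_pos: [590.7, -300.4, 164.8]
tcp_rot: [179.9, -5.4, 93.4]
ft_force: [0.4, 1.0, -3.7]
finger_gap: 9.1
```

View pics/e_w.png

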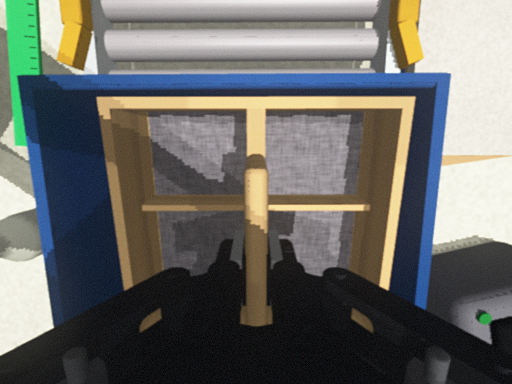

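Tray follows rigidly (same pixels relative to the gripper), forces are small. Continue levelling.

```bash
python3 -m creep '{"translation":[[1,0,-1.9],[1,0,-1.9],[0.9,0,-1.9],[0.9,0,-1.9],[0.9,0,-1.9],[0,0,0],[0,0,0],[0,0,0]],"rotation":[[0,-0.02,0],[0,-0.02,0],[0,-0.02,0],[0,-0.02,0],[0,-0.015,0],[0,0,0],[0,0,0],[0,0,0]],"claw":[5,5,5,5,5,5,5,5]}'
python3 - <<'E'
from h import *
w=grab("wrist","f_w");t=grab("scene");crop(t,140,110,300,240,5,"f_s")
E
```

```text
time: 6.3
tool_pos: [590.1, -297.1, 174.0]
tcp_rot: [179.9, -0.0, 93.4]
ft_force: [-0.2, -0.4, -4.4]
finger_gap: 8.8
```

View pics/f_w.png

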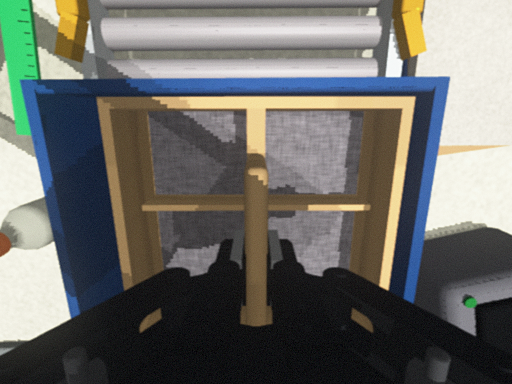

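View pics/f_s.png

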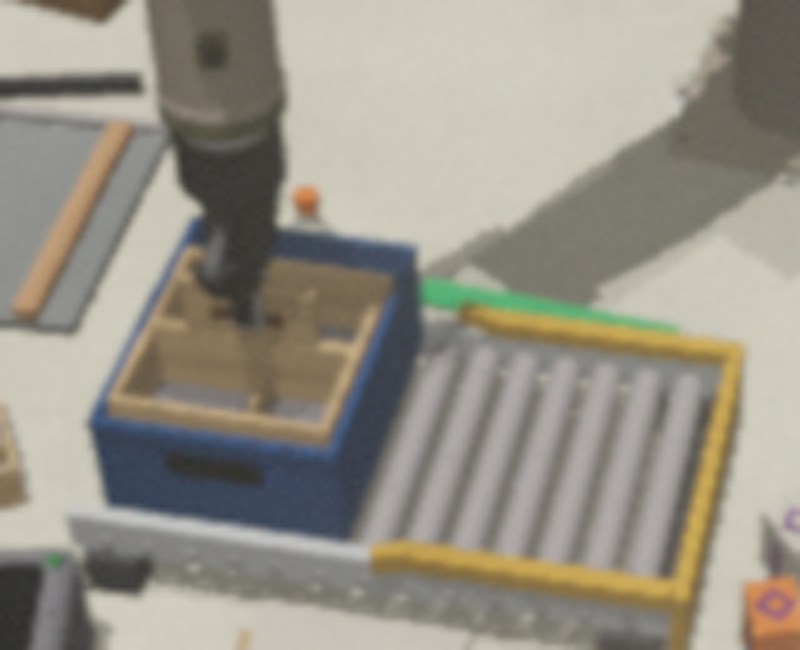

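```bash
python3 -m creep '{"translation":[[0,0,-4],[0,0,-4],[0,0,-4],[0,0,-4],[0,0,-4],[0,0,-4],[0,0,-4],[0,0,-4],[0,0,0]],"rotation":[[0,0,0],[0,0,0],[0,0,0],[0,0,0],[0,0,0],[0,0,0],[0,0,0],[0,0,0],[0,0,0]],"claw":[5,5,5,5,5,5,5,5,5]}'
python3 - <<'E'
from h import *
t=grab("scene");crop(t,140,110,300,240,5,"g_s")
E
```

```text
time: 7.3
tool_pos: [590.6, -297.3, 207.1]
tcp_rot: [179.8, 0.0, 93.4]
ft_force: [-0.7, -0.4, -3.6]
finger_gap: 9.0
```

View pics/g_s.png

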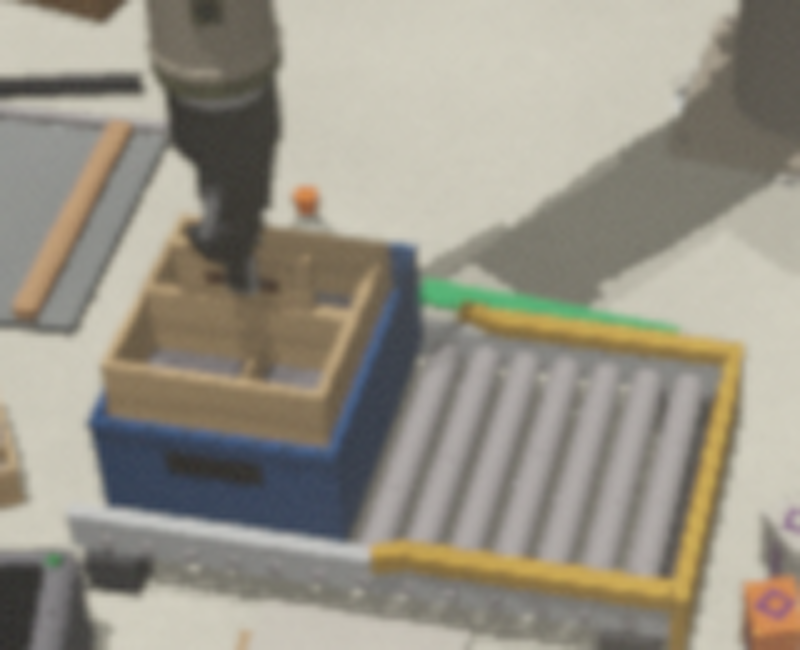

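```bash
python3 -m creep '{"translation":[[0,0,-6],[0,0,-6],[0,0,-6],[0,0,-6],[0,0,-8],[0,0,-8],[0,0,-10],[0,0,-10],[0,0,-10],[0,0,0]],"rotation":[[0,0,0],[0,0,0],[0,0,0],[0,0,0],[0,0,0],[0,0,0],[0,0,0],[0,0,0],[0,0,0],[0,0,0]],"claw":[5,5,5,5,5,5,5,5,5,5]}'
python3 - <<'E'
from h import *
t=grab("scene");crop(t,140,90,300,240,5,"i_s");t=grab("top");
print(np.mean([onz(t,*[(u/4+100),(v/4+120)],3) for u,v in [(231,365),(458,376),(444,607),(214,596)]],0))
s=grab("scene","i_full")
# mat via colour mask in both views
for n,c in (("top",t),("scene",s)):
    f=c["frame"].astype(int);m=((f[...,1]>f[...,0]*1.35)&(f[...,1]>f[...,2]*1.25)&(f[...,1]>60)).astype(np.uint8)
    m=cv2.morphologyEx(m,cv2.MORPH_CLOSE,np.ones((5,5)))
    cs,_=cv2.findContours(m,0,2);k=max(cs,key=cv2.contourArea);b=cv2.boxPoints(cv2.minAreaRect(k))
    q=cv2.approxPolyDP(k,8,True)[:,0]
    W=np.array([onz(c,*p,3) for p in q]);print(n,q.tolist(),W.round(0).tolist(),W.mean(0))
E
```

```text
time: 8.35
tool_pos: [590.9, -297.6, 278.9]
tcp_rot: [179.7, 0.1, 93.4]
ft_force: [1.1, -0.7, -3.4]
finger_gap: 9.4
[387.86 213.94   3.  ]
top [[158, 211], [153, 268], [210, 271], [214, 215]] [[495.0, 304.0, 3.0], [300.0, 322.0, 3.0], [285.0, 126.0, 3.0], [475.0, 110.0, 3.0]] [388.73 215.44   3.  ]
scene [[318, 176], [307, 207], [355, 219], [364, 186]] [[289.0, 130.0, 3.0], [476.0, 119.0, 3.0], [490.0, 303.0, 3.0], [300.0, 318.0, 3.0]] [388.96 217.45   3.  ]
```

View pics/i_s.png

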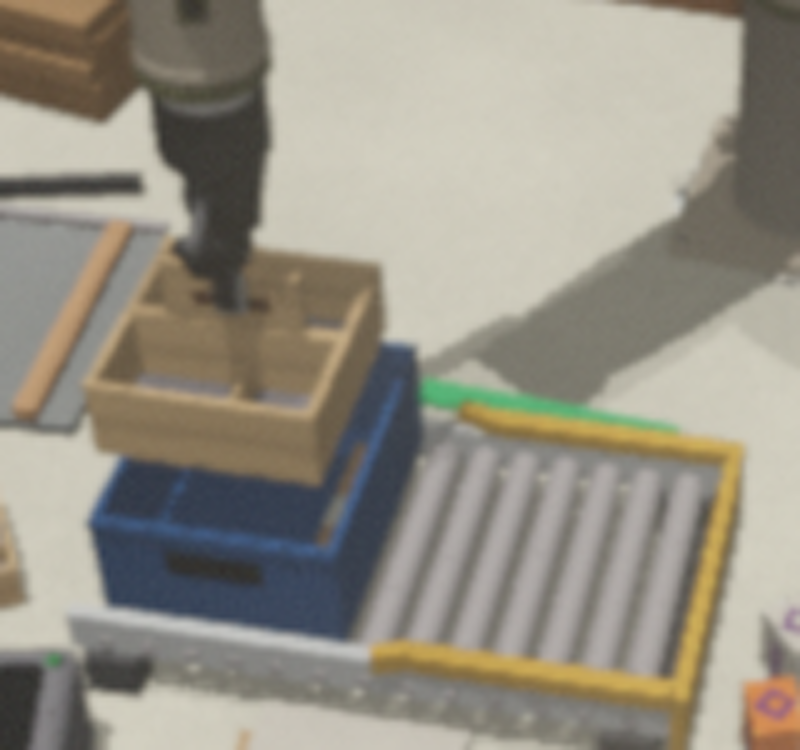

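```bash
python3 -m creep '{"translation":[[20,-7,0],[36,-12,0],[44,-14.5,0],[44,-14.5,0],[44,-14.5,0],[44,-14.5,0],[44,-14.5,0],[44,-14.5,5],[44,-14.5,10],[40,-13,15]],"rotation":[[0,0,0],[0,0,0],[0,0,0],[0,0,0],[0,0,0],[0,0,0.03],[0,0,0.03],[0,0,0.03],[0,0,0.03],[0,0,0.01]],"claw":[5,5,5,5,5,5,5,5,5,5]}'
python3 - <<'E'
from h import *
plan((388,215,100),(180,0,86)); 
w=grab("wrist","j_w");s=grab("scene","j_s")
E
```

```text
time: 9.5
tool_pos: [445.0, 104.6, 246.1]
tcp_rot: [179.8, -0.0, 85.9]
ft_force: [1.4, 0.4, -4.3]
finger_gap: 8.9
t 9.5 tcp [445.   104.56 246.09] [179.8   -0.05  85.86] F [ 1.35  0.39 -4.27] gap 8.9
shift in tool axes [105.91 -65.34 145.95]
then rotvec [ 0. -0. -0.] | shift after rot: [106.19 -64.57 146.09]
```

View pics/j_s.png

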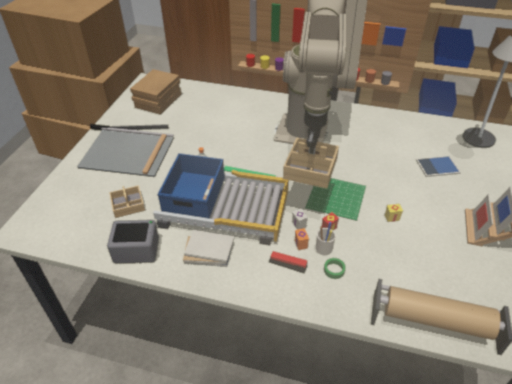

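View pics/j_w.png

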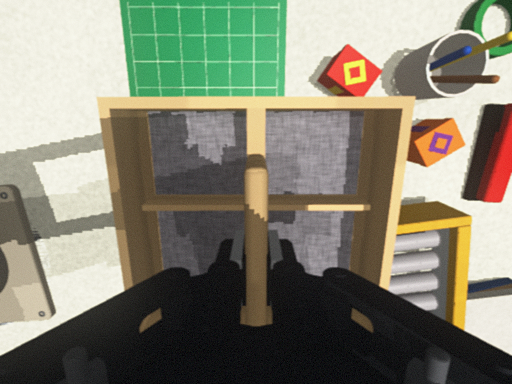

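```bash
python3 -m creep '{"translation":[[35,-22,0],[35,-22,20],[36,-21,30],[0,0,35],[0,0,30],[0,0,15],[0,0,10],[0,0,5],[0,0,5],[0,0,0]],"rotation":[[0,0,0],[0,0,0],[0,0,0],[0,0,0],[0,0,0],[0,0,0],[0,0,0],[0,0,0],[0,0,0],[0,0,0]],"claw":[5,5,5,5,5,5,5,5,5,5]}'
```

```text
time: 10.6
tool_pos: [389.6, 212.0, 96.8]
tcp_rot: [179.9, -0.0, 85.9]
ft_force: [0.5, -1.2, -3.9]
finger_gap: 8.6
```

```bash
python3 -m creep '{"translation":[[0,0,3],[0,0,3],[0,0,3],[0,0,3],[0,0,2],[0,0,2],[0,0,0]],"rotation":[[0,0,0],[0,0,0],[0,0,0],[0,0,0],[0,0,0],[0,0,0],[0,0,0]],"claw":[5,5,5,5,5,5,5]}'
```

```text
time: 11.3
tool_pos: [389.2, 212.1, 80.4]
tcp_rot: [179.9, -0.0, 85.9]
ft_force: [-0.0, 0.2, -4.4]
finger_gap: 9.0
```

```bash
python3 -m creep '{"translation":[[0,0,1],[0,0,1],[0,0,1],[0,0,0]],"rotation":[[0,0,0],[0,0,0],[0,0,0],[0,0,0]],"claw":[5,5,5,5]}'
```

```text
time: 11.7
tool_pos: [389.9, 213.1, 79.3]
tcp_rot: [179.8, -0.1, 85.9]
ft_force: [-5.8, 3.1, 10.4]
finger_gap: 8.9
```

```bash
python3 -m creep '{"translation":[[0,0,-0.5],[0,0,0],[0,0,0],[0,0,0],[0,0,0],[0,0,-10],[0,0,-25],[0,0,-40],[0,0,-50],[0,0,-50]],"rotation":[[0,0,0],[0,0,0],[0,0,0],[0,0,0],[0,0,0],[0,0,0],[0,0,0],[0,0,0],[0,0,0],[0,0,0]],"claw":[8,20,40,50,50,50,50,50,50,60]}'
python3 - <<'E'
from h import *
pose()
w=grab("wrist","k_w");s=grab("scene","k_s");crop(s,250,120,410,280,4,"k_sc")
E
```

```text
time: 12.7
tool_pos: [388.3, 211.8, 255.3]
tcp_rot: [179.9, -0.0, 85.9]
ft_force: [1.4, -0.1, 0.3]
finger_gap: 60.1
```

View pics/k_w.png

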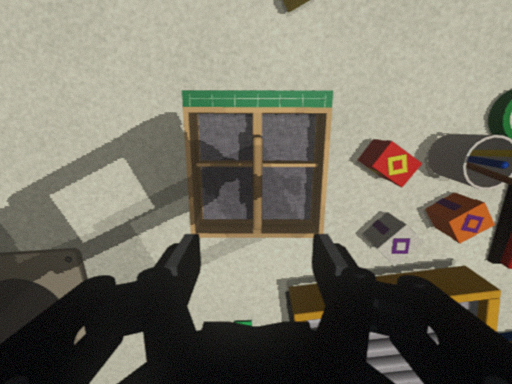

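View pics/k_sc.png

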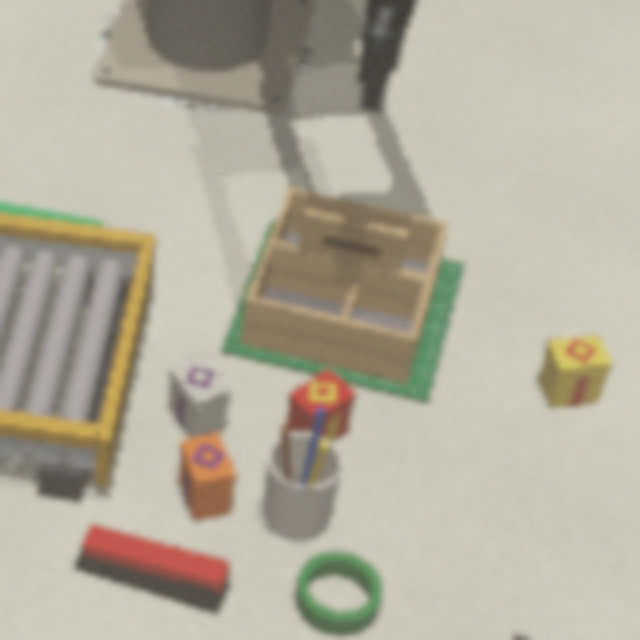

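```bash
python3 - <<'E'
from h import *
t=grab("top","l_t");crop(t,60,110,260,300,4,"l_tc")
E
```

```text
(no output)
```

View pics/l_tc.png

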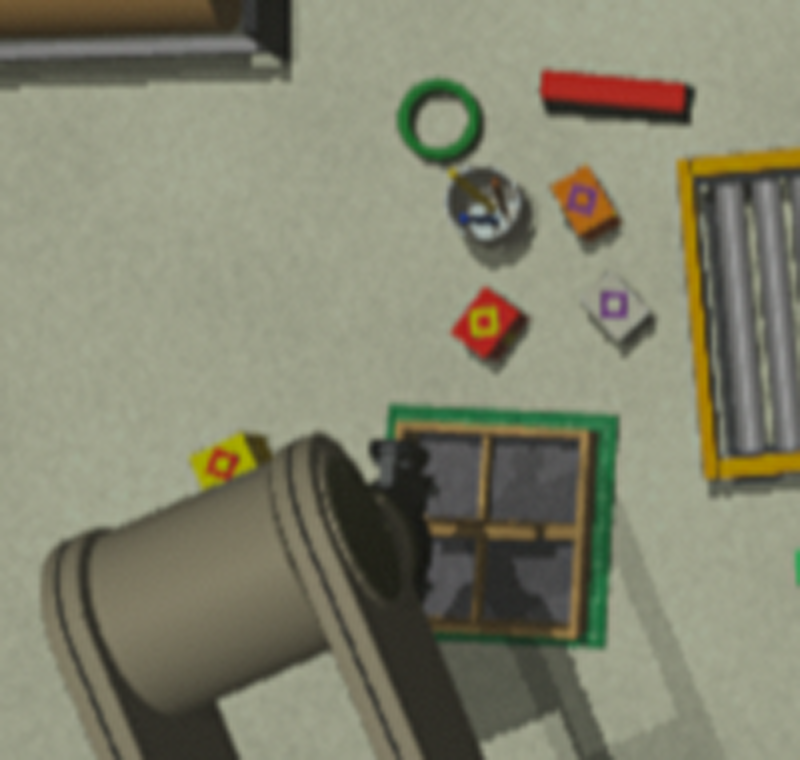

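View pics/k_s.png

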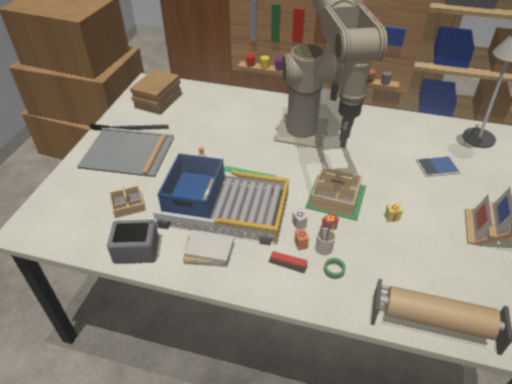

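```bash
python3 - <<'E'
from h import *
plan((590,100,300),(180,0,90))
E
```

```text
t 12.85 tcp [391.22 213.03 258.52] [179.42  -0.24  85.92] F [-0.03  0.87 -0.46] gap 60.2
shift in tool axes [-98.43 206.73 -39.8 ]
then rotvec [ 0.01 -0.   -0.07] | shift after rot: [-113.03  198.78  -41.48]
```

```bash
python3 -m creep '{"translation":[[-20,40,-8],[-20,42,-8],[-20,42,-8],[-20,42,-8],[-19,40,-8],[0,0,0],[0,0,0]],"rotation":[[0,0,-0.02],[0,0,-0.02],[0,0,-0.03],[0,0,0],[0,0,0],[0,0,0],[0,0,0]],"claw":[62,62,62,62,62,62,62]}'
python3 - <<'E'
from h import *
plan((590,100,300),(180,0,90))
w=grab("wrist","m_w")
E
```

```text
time: 13.55
tool_pos: [591.4, 106.1, 291.6]
tcp_rot: [-179.9, 0.0, 89.8]
ft_force: [-0.6, -0.0, -0.3]
finger_gap: 61.9
t 13.55 tcp [591.44 106.13 291.56] [-179.91    0.     89.84] F [-0.6  -0.01 -0.32] gap 61.9
shift in tool axes [-6.13 -1.44 -8.44]
then rotvec [-0.  0. -0.] | shift after rot: [-6.13 -1.44 -8.44]
```

View pics/m_w.png

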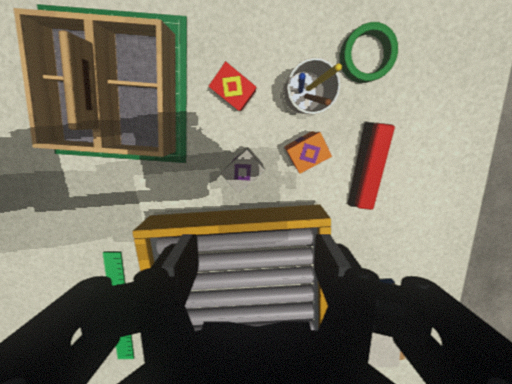

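```bash
python3 - <<'E'
import cv2
f=cv2.imread("pics/m_w.png")
cv2.imwrite("pics/m_c.png",cv2.resize(f[50:200,195:345],None,fx=4,fy=4,interpolation=cv2.INTER_CUBIC))
E
```

```text
(no output)
```

View pics/m_c.png

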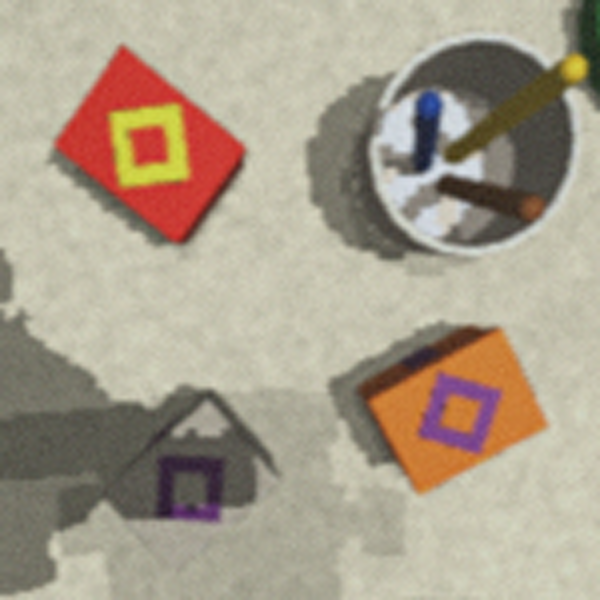

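```bash
python3 - <<'E'
from h import *
w=grab("wrist"); C=lambda u,v:(u/4+195,v/4+50)
for n,c in dict(red=[(122,45),(245,150),(182,243),(55,148)],orange=[(370,395),(498,328),(548,425),(418,493)],white=[(208,395),(280,473),(190,575),(105,500)]).items():
    P=np.array([onz(w,*C(*p),56) for p in c]); L=[np.linalg.norm(P[(i+1)%4]-P[i]) for i in range(4)]
    a=[np.degrees(np.arctan2(*(P[(i+1)%4]-P[i])[[1,0]]))%180 for i in range(4)]
    print(n,P.mean(0),np.array(L),np.array(a))
for p in [(478,145)]: print("pot",onz(w,*C(*p),85))
E
```

```text
red [562.64 212.73  56.  ] [48.5  34.59 48.84 36.94] [141.28  54.08 144.05  53.47]
orange [663.39 130.06  56.  ] [46.73 36.86 48.55 37.4 ] [ 27.71 120.41  28.4  117.59]
white [575.18 104.55  56.  ] [35.7  47.36 39.07 50.22] [132.63  49.05 137.19  44.98]
pot [659.79 210.37  85.  ]
```

```bash
python3 -m creep '{"translation":[[0,-16,0],[-1.6,0,0],[0,0,0],[0,0,0],[0,0,0],[0,0,0],[0,0,0],[0,0,0]],"rotation":[[0,0,0],[0,0,-0.137],[0,0,-0.137],[0,0,-0.137],[0,0,-0.137],[0,0,-0.137],[0,0,-0.137],[0,0,0]],"claw":[68,68,68,68,68,68,68,68]}'
python3 - <<'E'
from h import *
plan((575,104.5,100),(180,0,137))
w=grab("wrist","n_w")
E
```

```text
time: 14.45
tool_pos: [574.4, 106.2, 293.9]
tcp_rot: [179.9, 0.1, 137.2]
ft_force: [0.1, -0.1, 0.3]
finger_gap: 68.0
t 14.45 tcp [574.44 106.2  293.95] [179.89   0.1  137.25] F [ 0.07 -0.08  0.34] gap 68.0
shift in tool axes [ -1.24  -1.25 193.95]
then rotvec [0. 0. 0.] | shift after rot: [ -1.56  -0.86 193.95]
```

View pics/n_w.png

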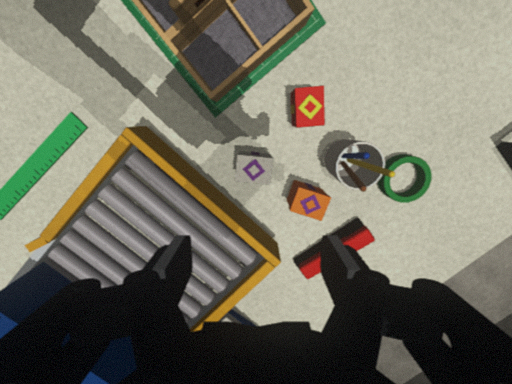

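```bash
python3 - <<'E'
from h import *
w=grab("wrist");crop(w,200,80,380,220,4,"n_c")
print(onz(w,254,169.5,56),proj(w,(575,104.5,56)),proj(w,pose()[0]))
E
```

```text
[573.82 104.42  56.  ] [254.63 170.08] [255.31 245.03]
```

View pics/n_c.png

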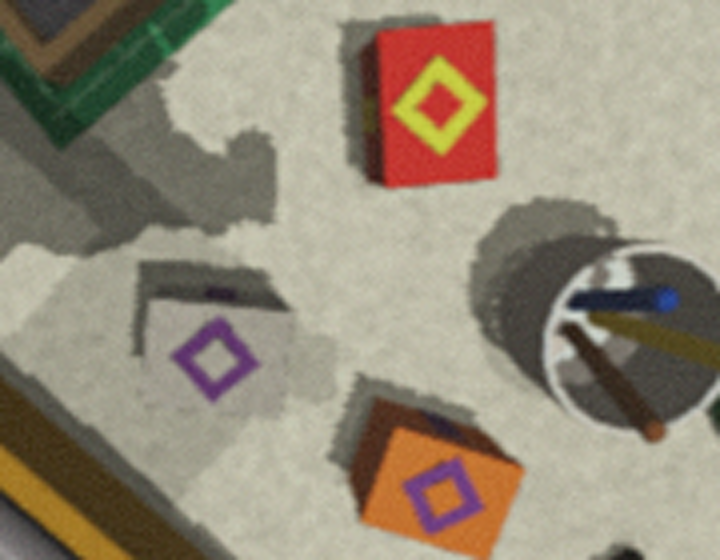

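```bash
python3 -m creep '{"translation":[[-1.2,-1.2,30],[0,0,45],[0,0,45],[0,0,40],[0,0,35],[0,0,25],[0,0,20],[0,0,15],[0,0,0]],"rotation":[[0,0,0.06],[0,0,0],[0,0,0],[0,0,0],[0,0,0],[0,0,0],[0,0,0],[0,0,0],[0,0,0]],"claw":[68,68,68,68,68,68,68,68,68]}'
python3 - <<'E'
from h import *
w=grab("wrist","o_w")
plan((574.5,104.5,25))
E
```

```text
time: 15.45
tool_pos: [574.0, 103.6, 36.1]
tcp_rot: [-179.9, -0.1, 133.5]
ft_force: [-0.5, 0.4, 0.8]
finger_gap: 68.1
t 15.5 tcp [575.26 103.65  37.83] [179.99   0.01 133.52] F [-0.21  0.42  0.7 ] gap 67.9
shift in tool axes [ 1.14  0.04 12.83]
```

View pics/o_w.png

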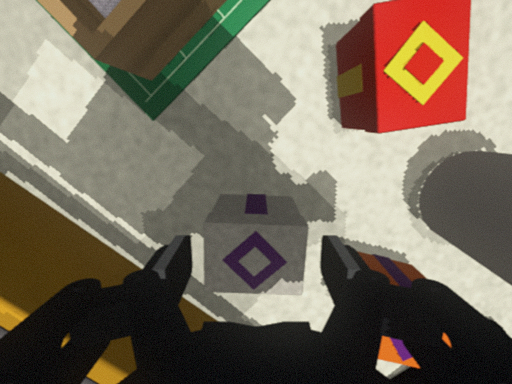

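```bash
python3 -m creep '{"translation":[[1,0,6],[0,0,6],[0,0,0],[0,0,0],[0,0,0],[0,0,0],[0,0,0],[0,0,0],[0,0,0],[0,0,0]],"rotation":[[0,0,0],[0,0,0],[0,0,0],[0,0,0],[0,0,0],[0,0,0],[0,0,0],[0,0,0],[0,0,0],[0,0,0]],"claw":[68,68,60,52,40,40,40,40,40,40]}' 45
python3 -m creep '{"translation":[[0,0,-5],[0,0,-15],[0,0,-30],[0,0,-40],[0,0,-45],[0,0,-45],[0,0,-15],[0,0,0]],"rotation":[[0,0,0],[0,0,0],[0,0,0],[0,0,0],[0,0,0],[0,0,0],[0,0,0],[0,0,0]],"claw":[40,40,40,40,40,40,40,40]}'
python3 - <<'E'
from h import *
w=grab("wrist","p_w")
E
```

```text
time: 16.5
tool_pos: [575.9, 104.3, 27.0]
tcp_rot: [179.9, 0.1, 133.6]
ft_force: [0.3, -0.9, 6.1]
finger_gap: 47.0
time: 17.3
tool_pos: [576.9, 104.5, 225.8]
tcp_rot: [179.6, 0.3, 133.6]
ft_force: [0.1, -0.7, -1.7]
finger_gap: 47.3
```

View pics/p_w.png

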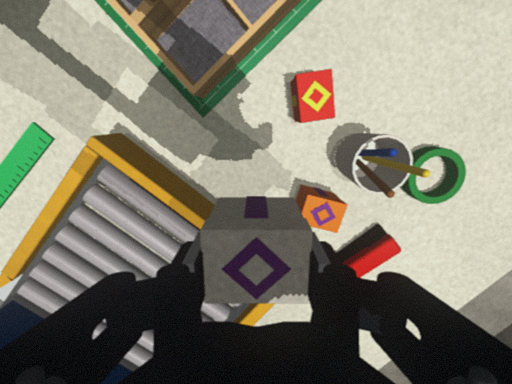

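```bash
python3 -m creep '{"translation":[[0,0,0],[0,0,0],[0,0,0],[0,0,0],[0,0,0],[0,0,0],[0,0,0],[0,0,0]],"rotation":[[0,0,-0.1],[0,0,-0.13],[0,0,-0.13],[0,0,-0.13],[0,0,-0.13],[0,0,-0.13],[0,0,-0.121],[0,0,0]],"claw":[40,40,40,40,40,40,40,40]}'
python3 -m creep '{"translation":[[-3,-20,0],[-5,-38,0],[-6,-46,0],[-6,-46,0],[-6,-46,0],[-6,-46,0],[-6,-46,0],[-6,-46,0],[-6,-46,0],[-4,-37,0]],"rotation":[[0,0,0],[0,0,0],[0,0,0],[0,0,0],[0,0,0],[0,0,0],[0,0,0],[0,0,0],[0,0,0],[0,0,0]],"claw":[40,40,40,40,40,40,40,40,40,40]}'
python3 - <<'E'
from h import *
w=grab("wrist","q_w");plan((657,-310.5,225),(180,0,183.5));t=grab("top");crop(t,225,120,385,240,5,"q_t")
E
```

```text
time: 18.15
tool_pos: [573.4, 104.1, 218.0]
tcp_rot: [-180.0, -0.2, -176.4]
ft_force: [-0.7, 0.4, -0.5]
finger_gap: 47.2
time: 19.15
tool_pos: [653.4, -311.0, 218.7]
tcp_rot: [179.9, -0.1, -176.8]
ft_force: [1.3, 0.6, -0.7]
finger_gap: 47.2
t 19.2 tcp [ 652.54 -316.59  217.77] [-179.95   -0.11 -177.02] F [-4.98 -1.04 -1.68] gap 47.4
shift in tool axes [-4.76  5.84 -7.24]
then rotvec [-0.   -0.   -0.01] | shift after rot: [-4.83  5.8  -7.23]
```

View pics/q_w.png

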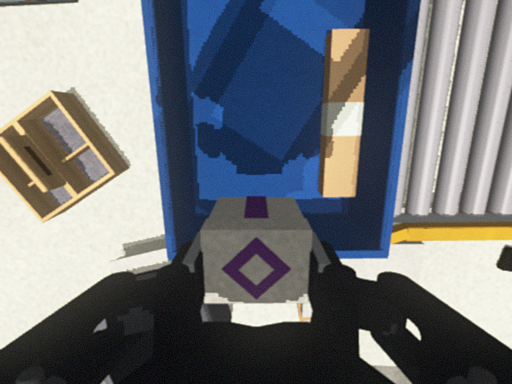

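View pics/q_t.png

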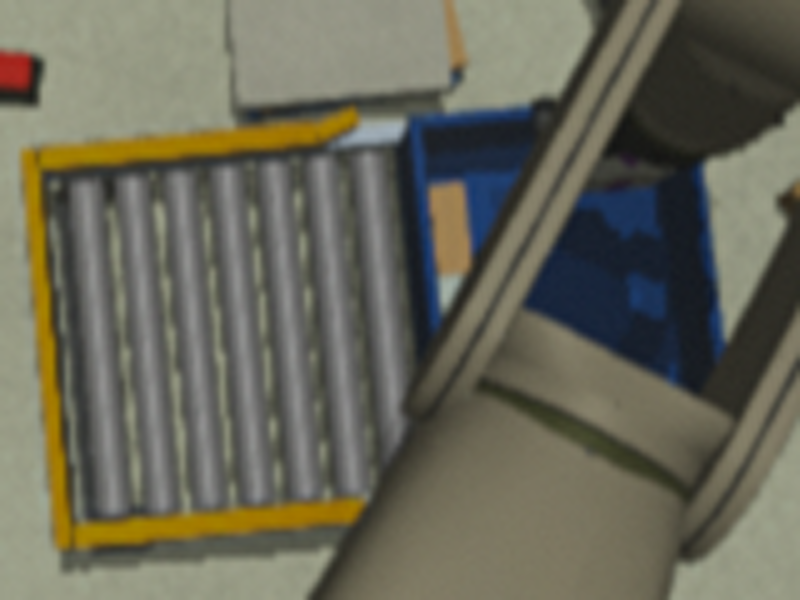

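```bash
python3 - <<'E'
from h import *
w=grab("wrist");th=np.radians(3.45);ex=np.array([np.cos(th),np.sin(th)]);ey=np.array([-np.sin(th),np.cos(th)])
c=np.array([581,-299]);T=lambda P:np.array([(P[:2]-c)@ex,(P[:2]-c)@ey])
print(pose()[0],T(pose()[0]))
for n,p,z in [("rimL",(142,0),155),("rimL2",(170,258),155),("rimR",(420,0),155),("rimR2",(388,258),155),("packL",(328,30),89),("packL2",(320,195),89),("packR",(370,30),89),("packR2",(355,195),89)]:
    P=onz(w,*p,z);print(n,P,T(P))
E
```

```text
[ 652.87 -310.95  217.93] [ 71.02 -16.26]
rimL [ 516.94 -393.21  155.  ] [-69.61 -90.18]
rimL2 [ 697.11 -380.6   155.  ] [110.99 -88.44]
rimR [ 507.75 -217.09  155.  ] [-68.19  86.17]
rimR2 [ 687.92 -205.52  155.  ] [112.35  86.87]
packL [ 508.93 -259.23   89.  ] [-69.54  44.03]
packL2 [ 655.46 -249.58   89.  ] [77.3  44.85]
packR [ 507.05 -223.19   89.  ] [-69.25  80.12]
packR2 [ 653.63 -214.72   89.  ] [77.57 79.75]
```

```bash
python3 -m creep '{"translation":[[-5,-4.5,0],[0,0,15],[0,0,30],[0,0,30],[0,0,20],[0,0,10],[0,0,5],[0,0,0]],"rotation":[[0,0,0],[0,0,0],[0,0,0],[0,0,0],[0,0,0],[0,0,0],[0,0,0],[0,0,0]],"claw":[40,40,40,40,40,40,40,40]}'
python3 - <<'E'
from h import *
w=grab("wrist","r_w")
E
```

```text
time: 20.1
tool_pos: [660.0, -312.2, 111.3]
tcp_rot: [180.0, 0.1, -176.5]
ft_force: [-1.0, 0.7, -0.4]
finger_gap: 47.3
```

View pics/r_w.png

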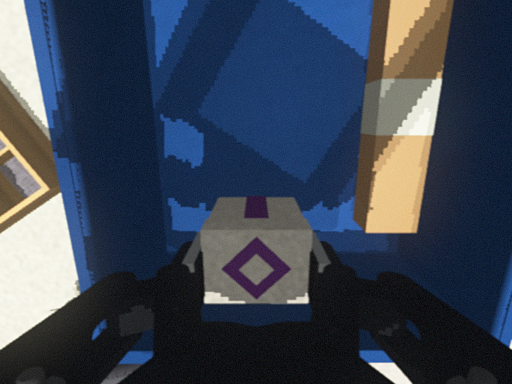

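```bash
python3 -m creep '{"translation":[[0,-2,5],[0,0,4],[0,0,3],[0,0,2],[0,0,2],[0,0,2],[0,0,0],[0,0,0]],"rotation":[[0,0,0],[0,0,0],[0,0,0],[0,0,0],[0,0,0],[0,0,0],[0,0,0],[0,0,0]],"claw":[40,40,40,40,40,40,40,40]}'
```

```text
time: 20.95
tool_pos: [660.0, -314.9, 93.6]
tcp_rot: [180.0, 0.1, -176.5]
ft_force: [-0.1, -0.1, -1.1]
finger_gap: 47.3
```

```bash
python3 -m creep '{"translation":[[0,0,1],[0,0,1],[0,0,1],[0,0,0]],"rotation":[[0,0,0],[0,0,0],[0,0,0],[0,0,0]],"claw":[40,40,40,40]}'
```

```text
time: 21.35
tool_pos: [660.3, -315.1, 92.0]
tcp_rot: [-180.0, 0.2, -176.5]
ft_force: [-2.1, 0.6, 5.7]
finger_gap: 47.1
```

Contact at the floor (5.7 N at the expected height). Open modestly and lift.

```bash
python3 -m creep '{"translation":[[0,0,0],[0,0,0],[0,0,0],[0,0,0],[0,0,-10],[0,0,-25],[0,0,-40],[0,0,-45],[0,0,-45],[0,0,0]],"rotation":[[0,0,0],[0,0,0],[0,0,0],[0,0,0],[0,0,0],[0,0,0],[0,0,0],[0,0,0],[0,0,0],[0,0,0]],"claw":[52,56,60,60,60,60,60,60,60,60]}'
python3 - <<'E'
from h import *
w=grab("wrist","s_w");plan((562.5,212.5,230),(180,0,53))
E
```

```text
time: 22.35
tool_pos: [662.8, -316.8, 267.3]
tcp_rot: [-179.5, 0.8, -176.5]
ft_force: [0.8, 0.1, 2.0]
finger_gap: 60.2
t 22.4 tcp [ 661.9  -316.31  263.12] [-179.65    0.63 -176.51] F [ 0.45  0.11 -0.15] gap 60.2
shift in tool axes [ 67.38 534.07  29.08]
then rotvec [0.01 0.01 2.28] | shift after rot: [ 362.5  -397.63   33.12]
```

View pics/s_w.png

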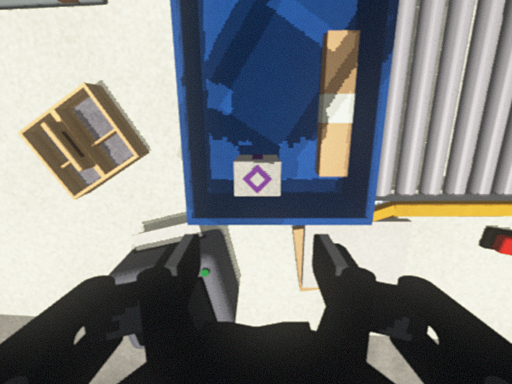

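```bash
python3 -m creep '{"translation":[[-2,30,0],[-3.2,45,0],[-3.2,46,0],[-3.2,46,0],[-3.2,46,0],[-3.2,46,0],[-3.2,46,0],[-3.2,46,0],[-3.2,46,0],[-3,44,0]],"rotation":[[0,0,0],[0,0,0],[0,0,0],[0,0,0],[0,0,0],[0,0,0],[0,0,0],[0,0,0],[0,0,0],[0,0,0]],"claw":[68,68,68,68,68,68,68,68,68,68]}'
python3 -m creep '{"translation":[[0,0,0],[0,0,0],[0,0,0],[0,0,0],[0,0,0],[0,0,0],[0,0,0],[0,0,0],[0,0,0],[0,0,0]],"rotation":[[0,0,0.12],[0,0,0.13],[0,0,0.13],[0,0,0.13],[0,0,0.13],[0,0,0.13],[0,0,0.13],[0,0,0.13],[0,0,0.11],[0,0,0]],"claw":[68,68,68,68,68,68,68,68,68,68]}'
python3 - <<'E'
from h import *
w=grab("wrist","u_w");plan((665.5,125.5,100),(180,0,118));crop(w,160,70,440,270,2.8,"u_c")
E
```

```text
time: 23.4
tool_pos: [662.6, 129.1, 254.7]
tcp_rot: [-180.0, 0.0, -176.5]
ft_force: [1.2, 0.1, 0.5]
finger_gap: 68.1
time: 24.4
tool_pos: [662.9, 127.0, 254.6]
tcp_rot: [180.0, 0.0, 118.1]
ft_force: [-0.1, 0.4, 0.4]
finger_gap: 68.1
t 24.45 tcp [662.98 127.02 254.76] [179.97   0.02 118.31] F [-0.48  0.48 -0.05] gap 68.3
shift in tool axes [ -2.47   1.43 154.77]
then rotvec [0.   0.   0.01] | shift after rot: [ -2.53   1.51 154.76]
```

View pics/u_c.png

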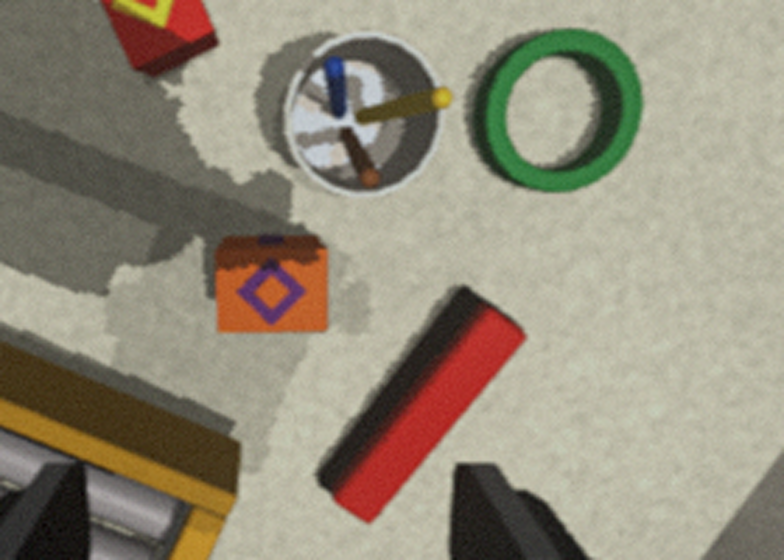

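```bash
python3 - <<'E'
from h import *
w=grab("wrist");p,R,q=pose();C=lambda u,v:(u/2.8+160,v/2.8+70)
for n,c,z in [("lidTL",(217,262),56),("lidTR",(328,262),56),("lidBR",(328,331),56),("lidBL",(218,331),56),("dia",(272,293),56),("pot",(365,115),80),("potL",(287,115),80),("potbot",(365,192),80),("redpencil",(370,178),100),("stapCorner",(465,285),0),("stapTop",(490,305),40),("stapL",(320,480),0),("stapR",(525,335),40)]:
    P=onz(w,*C(*c),z);print(n,P,"tool",R.inv().apply(P-p))
E
```

```text
lidTL [637.14 129.17  56.  ] tool [ 14.27 -21.93 198.91]
lidTR [679.65 152.08  56.  ] tool [ 14.23  26.36 198.94]
lidBR [694.86 125.18  56.  ] tool [-16.68  26.96 198.96]
lidBL [651.72 101.93  56.  ] tool [-16.63 -22.04 198.92]
dia [664.72 128.47  56.  ] tool [  0.55   2.   198.93]
pot [660.78 210.8   80.  ] tool [ 74.85  37.67 174.92]
potL [634.33 196.55  80.  ] tool [ 74.87   7.62 174.9 ]
potbot [675.43 185.63  80.  ] tool [ 45.74  38.6  174.93]
redpencil [671.72 190.93 100.  ] tool [ 52.15  37.87 154.93]
stapCorner [754.98 169.36   0.  ] tool [ -6.33 100.82 255.  ]
stapTop [757.7  168.61  40.  ] tool [ -8.3  102.88 215.01]
stapL [742.77  39.98   0.  ] tool [-114.37   28.6   255.01]
stapR [779.84 164.29  40.  ] tool [-22.62 120.31 215.03]
```

```bash
python3 -m creep '{"translation":[[-5,2,20],[0,0,40],[0,0,40],[0,0,40],[0,0,30],[0,0,20],[0,0,10],[0,0,0]],"rotation":[[0,0,0],[0,0,0],[0,0,0],[0,0,0],[0,0,0],[0,0,0],[0,0,0],[0,0,0]],"claw":[68,68,68,68,68,68,68,68]}'
python3 - <<'E'
from h import *
w=grab("wrist","v_w")
E
```

```text
time: 25.3
tool_pos: [666.5, 123.6, 53.7]
tcp_rot: [-179.9, -0.0, 118.3]
ft_force: [-0.4, -0.5, 0.3]
finger_gap: 67.9
```

View pics/v_w.png

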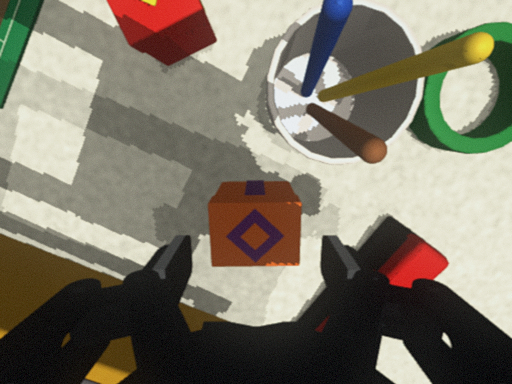

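```bash
python3 -m creep '{"translation":[[0,0,10],[0,0,10],[0,0,6],[0,0,0],[0,0,0],[0,0,0],[0,0,0],[0,0,0],[0,0,0],[0,0,0]],"rotation":[[0,0,0],[0,0,0],[0,0,0],[0,0,0],[0,0,0],[0,0,0],[0,0,0],[0,0,0],[0,0,0],[0,0,0]],"claw":[68,68,68,60,52,40,40,40,40,40]}' 45
```

```text
time: 26.35
tool_pos: [668.2, 123.8, 30.0]
tcp_rot: [179.9, 0.1, 118.2]
ft_force: [0.3, -0.6, 1.9]
finger_gap: 46.9
```

```bash
python3 -m creep '{"translation":[[0,0,-5],[0,0,-15],[0,0,-30],[0,0,-40],[0,0,-45],[0,0,-45],[0,0,-15],[0,0,0]],"rotation":[[0,0,0],[0,0,0],[0,0,0],[0,0,0],[0,0,0],[0,0,0],[0,0,0],[0,0,0]],"claw":[40,40,40,40,40,40,40,40]}'
python3 - <<'E'
from h import *
w=grab("wrist","w_w")
E
```

```text
time: 27.15
tool_pos: [669.6, 124.0, 229.9]
tcp_rot: [179.5, 0.2, 118.2]
ft_force: [-0.0, -0.2, -1.5]
finger_gap: 47.2
```

View pics/w_w.png

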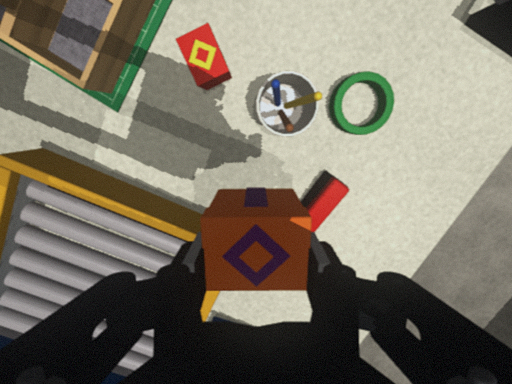

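```bash
python3 -m creep '{"translation":[[0,0,0],[0,0,0],[0,0,0],[0,0,0],[0,0,0],[0,0,0],[0,0,0],[0,0,0],[0,0,0],[0,0,0]],"rotation":[[0,0,-0.1],[0,0,-0.13],[0,0,-0.13],[0,0,-0.13],[0,0,-0.13],[0,0,-0.13],[0,0,-0.13],[0,0,-0.13],[0,0,-0.13],[0,0,0]],"claw":[40,40,40,40,40,40,40,40,40,40]}'
python3 - <<'E'
from h import *
plan((614.2,-318,229),(180,0,183.5))
E
```

```text
time: 28.2
tool_pos: [665.9, 123.5, 220.8]
tcp_rot: [-180.0, -0.2, -176.4]
ft_force: [0.3, 0.4, -0.4]
finger_gap: 47.4
t 28.2 tcp [665.94 123.54 220.77] [-179.98   -0.21 -176.38] F [ 0.34  0.42 -0.4 ] gap 47.4
shift in tool axes [  79.52 -437.4    -7.82]
then rotvec [-0. -0.  0.] | shift after rot: [  78.6  -437.56   -8.23]
```

```bash
python3 -m creep '{"translation":[[5,-25,0],[8,-42,0],[8,-46,0],[8,-46,0],[8,-46,0],[8,-46,0],[8,-46,0],[8,-46,0],[8,-46,0],[8,-40,0]],"rotation":[[0,0,0],[0,0,0],[0,0,0],[0,0,0],[0,0,0],[0,0,0],[0,0,0],[0,0,0],[0,0,0],[0,0,0]],"claw":[40,40,40,40,40,40,40,40,40,40]}'
python3 -m creep '{"translation":[[2,-8,0],[0,0,0],[0,0,0]],"rotation":[[0,0,0],[0,0,0],[0,0,0]],"claw":[40,40,40]}'
python3 - <<'E'
from h import *
plan((614.2,-318,229),(180,0,183.5));w=grab("wrist","x_w")
E
```

```text
time: 29.2
tool_pos: [615.3, -311.1, 222.0]
tcp_rot: [179.9, -0.1, -176.8]
ft_force: [0.2, 0.5, -1.1]
finger_gap: 47.0
time: 29.5
tool_pos: [615.1, -316.0, 223.0]
tcp_rot: [179.9, 0.0, -176.6]
ft_force: [-0.3, 0.7, -1.6]
finger_gap: 47.2
t 29.5 tcp [ 615.1  -316.02  222.99] [ 179.89    0.02 -176.59] F [-0.33  0.66 -1.62] gap 47.2
shift in tool axes [ 1.01 -1.92 -6.01]
then rotvec [ 0.  0. -0.] | shift after rot: [ 1.02 -1.93 -6.01]
```

View pics/x_w.png

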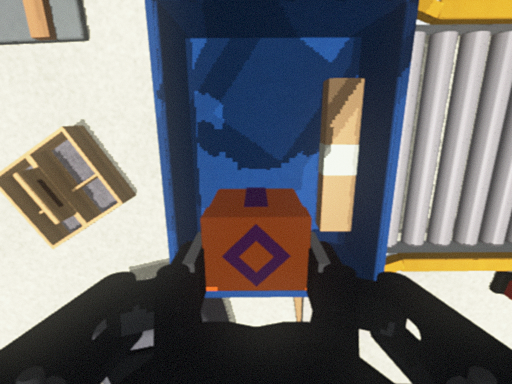

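```bash
python3 -m creep '{"translation":[[1,-2,10],[0,0,25],[0,0,30],[0,0,25],[0,0,15],[0,0,7],[0,0,3],[0,0,3],[0,0,3],[0,0,0]],"rotation":[[0,0,0],[0,0,0],[0,0,0],[0,0,0],[0,0,0],[0,0,0],[0,0,0],[0,0,0],[0,0,0],[0,0,0]],"claw":[40,40,40,40,40,40,40,40,40,40]}'
```

```text
time: 30.55
tool_pos: [615.0, -319.5, 104.1]
tcp_rot: [-180.0, 0.2, -176.5]
ft_force: [0.2, 0.0, -1.3]
finger_gap: 47.4
```

```bash
python3 -m creep '{"translation":[[0,0,2],[0,0,2],[0,0,2],[0,0,1],[0,0,1],[0,0,1],[0,0,0]],"rotation":[[0,0,0],[0,0,0],[0,0,0],[0,0,0],[0,0,0],[0,0,0],[0,0,0]],"claw":[40,40,40,40,40,40,40]}'
```

```text
time: 31.25
tool_pos: [614.9, -319.4, 95.0]
tcp_rot: [-180.0, 0.1, -176.5]
ft_force: [-1.0, 0.8, 2.0]
finger_gap: 46.9
```

```bash
python3 -m creep '{"translation":[[0,0,1],[0,0,0],[0,0,0],[0,0,0],[0,0,0],[0,0,-10],[0,0,-25],[0,0,-40],[0,0,-45],[0,0,-40]],"rotation":[[0,0,0],[0,0,0],[0,0,0],[0,0,0],[0,0,0],[0,0,0],[0,0,0],[0,0,0],[0,0,0],[0,0,0]],"claw":[40,52,56,60,60,60,60,60,60,60]}'
python3 -m creep '{"translation":[[0,0,0],[0,0,0]],"rotation":[[0,0,0],[0,0,0]],"claw":[60,60]}'
python3 - <<'E'
from h import *
w=grab("wrist","y_w");plan((562.5,212.5,260),(180,0,53))
E
```

```text
time: 32.25
tool_pos: [614.5, -319.5, 256.7]
tcp_rot: [-179.9, 0.2, -176.5]
ft_force: [0.8, 0.2, -0.4]
finger_gap: 59.8
time: 32.45
tool_pos: [615.3, -320.0, 256.4]
tcp_rot: [-179.8, 0.3, -176.5]
ft_force: [-0.4, -0.3, -1.2]
finger_gap: 60.0
t 32.5 tcp [ 614.45 -319.4   253.91] [-179.97    0.14 -176.51] F [-0.52 -0.31 -1.21] gap 59.9
shift in tool axes [ 19.42 534.07  -6.38]
then rotvec [0.   0.   2.28] | shift after rot: [ 393.53 -361.59   -6.09]
```

View pics/y_w.png

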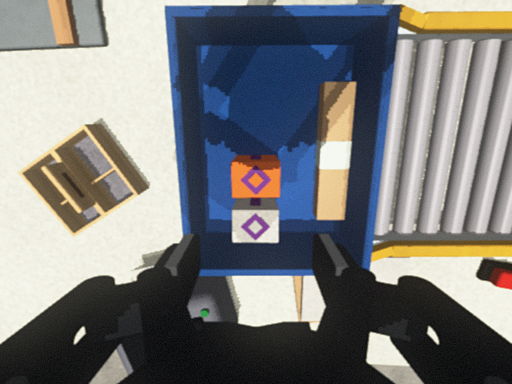

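```bash
python3 -m creep '{"translation":[[1,30,0],[1.6,44,0],[1.6,47,0],[1.6,47,0],[1.6,47,0],[1.6,47,0],[1.6,47,0],[1.6,47,0],[1.6,47,0],[1.6,47,0]],"rotation":[[0,0,0],[0,0,0],[0,0,0],[0,0,0],[0,0,0],[0,0,0],[0,0,0],[0,0,0],[0,0,0],[0,0,0]],"claw":[68,68,68,68,68,68,68,68,68,68]}'
python3 -m creep '{"translation":[[1.6,47,0],[1.5,35,0],[0,0,0],[0,0,0],[0,0,0],[0,0,0],[0,0,0],[0,0,0],[0,0,0],[0,0,0]],"rotation":[[0,0,0],[0,0,0],[0,0,-0.124],[0,0,-0.124],[0,0,-0.124],[0,0,-0.124],[0,0,-0.124],[0,0,-0.124],[0,0,-0.12],[0,0,0]],"claw":[68,68,68,68,68,68,68,68,68,68]}'
python3 - <<'E'
from h import *
w=grab("wrist","z_w");plan((562.5,212.5,100),(180,0,233));crop(w,160,70,440,270,2.8,"z_c")
E
```

```text
time: 33.5
tool_pos: [570.0, 130.5, 251.2]
tcp_rot: [-180.0, -0.1, -176.5]
ft_force: [1.0, -0.2, -0.7]
finger_gap: 67.8
time: 34.5
tool_pos: [562.5, 210.2, 251.2]
tcp_rot: [180.0, -0.1, -126.9]
ft_force: [-0.5, -0.1, 0.7]
finger_gap: 68.0
t 34.55 tcp [562.61 210.29 251.51] [ 179.97   -0.08 -127.14] F [ 0.65 -0.55  0.01] gap 67.7
shift in tool axes [ -1.9    1.35 151.5 ]
then rotvec [ 0. -0. -0.] | shift after rot: [ -1.7    1.42 151.51]
```

View pics/z_c.png

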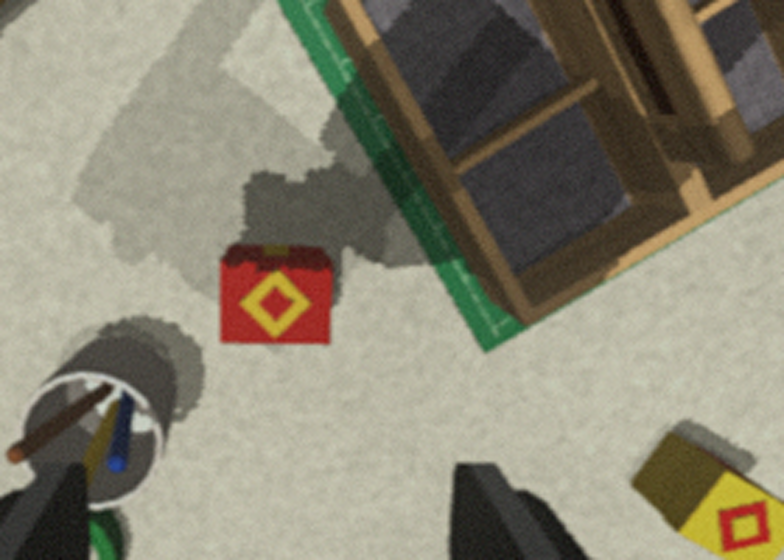

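```bash
python3 - <<'E'
from h import *
w=grab("wrist");p,R,q=pose();C=lambda u,v:(u/2.8+160,v/2.8+70)
for n,c,z in [("BL",(220,343),56),("BR",(330,343),56),("TL",(221,268),56),("TR",(331,268),56),("dia",(276,304),56),("pot",(92,440),80),("potR",(162,440),80),("potbaseR",(200,380),0)]:
    P=onz(w,*C(*c),z);print(n,P,"tool",R.inv().apply(P-p))
E
```

```text
BL [592.79 213.43  56.  ] tool [-20.78 -22.04 195.84]
BR [553.93 242.81  56.  ] tool [-20.69  26.67 195.84]
TL [571.82 187.35  56.  ] tool [ 12.66 -21.12 195.87]
TR [533.96 216.    56.  ] tool [ 12.74  26.37 195.87]
dia [562.41 214.33  56.  ] tool [ -3.13   2.69 195.86]
pot [657.59 210.13  80.  ] tool [-57.32 -75.64 171.8 ]
potR [633.8  228.11  80.  ] tool [-57.26 -45.82 171.8 ]
potbaseR [625.1  232.21   0.  ] tool [-55.33 -36.43 251.81]
```

```bash
python3 -m creep '{"translation":[[-3.5,2.5,20],[0,0,40],[0,0,40],[0,0,40],[0,0,30],[0,0,20],[0,0,15],[0,0,11],[0,0,7],[0,0,0]],"rotation":[[0,0,0],[0,0,0],[0,0,0],[0,0,0],[0,0,0],[0,0,0],[0,0,0],[0,0,0],[0,0,0],[0,0,0]],"claw":[68,68,68,68,68,68,68,68,68,68]}'
python3 - <<'E'
from h import *
w=grab("wrist","aa_w")
E
```

```text
time: 35.6
tool_pos: [563.8, 214.8, 30.0]
tcp_rot: [-179.9, 0.0, -127.0]
ft_force: [-0.8, 0.0, 0.8]
finger_gap: 67.9
```

View pics/aa_w.png

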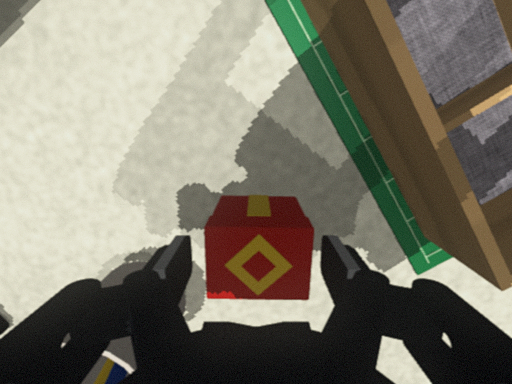

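```bash
python3 -m creep '{"translation":[[0,0,0],[0,0,0],[0,0,0],[0,0,0],[0,0,0],[0,0,0],[0,0,0],[0,0,0]],"rotation":[[0,0,0],[0,0,0],[0,0,0],[0,0,0],[0,0,0],[0,0,0],[0,0,0],[0,0,0]],"claw":[60,52,40,40,40,40,40,40]}' 45
python3 -m creep '{"translation":[[0,0,-5],[0,0,-15],[0,0,-30],[0,0,-40],[0,0,-45],[0,0,-45],[0,0,-15],[0,0,0]],"rotation":[[0,0,0],[0,0,0],[0,0,0],[0,0,0],[0,0,0],[0,0,0],[0,0,0],[0,0,0]],"claw":[40,40,40,40,40,40,40,40]}'
python3 -m creep '{"translation":[[0,0,0],[0,0,0],[0,0,0],[0,0,0],[0,0,0],[0,0,0],[0,0,0],[0,0,0]],"rotation":[[0,0,0.1],[0,0,0.13],[0,0,0.13],[0,0,0.13],[0,0,0.13],[0,0,0.13],[0,0,0.115],[0,0,0]],"claw":[40,40,40,40,40,40,40,40]}'
python3 - <<'E'
from h import *
w=grab("wrist","ab_w");
th=np.radians(3.45);c=np.array([581,-299]);X=c-24*np.array([np.cos(th),np.sin(th)])-21*np.array([-np.sin(th),np.cos(th)]);print(X)
plan((*X,229),(180,0,183.5))
E
```

```text
time: 36.45
tool_pos: [565.0, 215.2, 31.8]
tcp_rot: [-179.8, 0.2, -127.0]
ft_force: [0.8, -0.3, 6.5]
finger_gap: 47.2
time: 37.25
tool_pos: [565.5, 215.4, 229.9]
tcp_rot: [-179.7, 0.4, -127.0]
ft_force: [-0.1, 1.1, -1.1]
finger_gap: 46.8
time: 38.05
tool_pos: [562.3, 214.4, 222.3]
tcp_rot: [-179.9, -0.2, -176.7]
ft_force: [0.1, -0.0, -1.6]
finger_gap: 47.0
[ 558.31 -321.41]
t 38.1 tcp [562.43 214.48 222.77] [-179.95   -0.12 -176.42] F [-0.61 -0.31 -1.05] gap 47.1
shift in tool axes [  37.55 -534.59   -5.68]
then rotvec [-0. -0.  0.] | shift after rot: [  36.83 -534.63   -6.23]
```

View pics/ab_w.png

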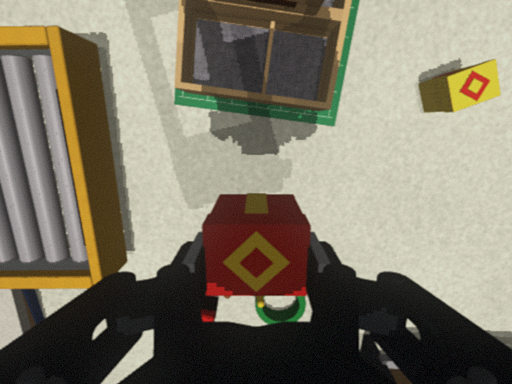

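```bash
python3 -m creep '{"translation":[[2,-25,0],[3,-40,0],[3.2,-47,0],[3.2,-47,0],[3.2,-47,0],[3.2,-47,0],[3.2,-47,0],[3.2,-47,0],[3.2,-47,0],[3.2,-47,0]],"rotation":[[0,0,0],[0,0,0],[0,0,0],[0,0,0],[0,0,0],[0,0,0],[0,0,0],[0,0,0],[0,0,0],[0,0,0]],"claw":[40,40,40,40,40,40,40,40,40,40]}'
python3 -m creep '{"translation":[[3.2,-45,0],[3,-35,0],[1,-14,0],[0,0,0],[0,0,0]],"rotation":[[0,0,0],[0,0,0],[0,0,0],[0,0,0],[0,0,0]],"claw":[40,40,40,40,40]}'
python3 - <<'E'
from h import *
w=grab("wrist","ac_w");
plan((558.3,-321.4,120),(180,0,183.5))
E
```

```text
time: 39.1
tool_pos: [558.7, -228.8, 224.1]
tcp_rot: [179.9, 0.0, -176.3]
ft_force: [0.4, 0.3, -1.5]
finger_gap: 47.1
time: 39.6
tool_pos: [557.8, -320.5, 224.4]
tcp_rot: [179.9, 0.1, -176.5]
ft_force: [-0.1, 0.2, -2.0]
finger_gap: 46.9
t 39.65 tcp [ 558.08 -319.99  224.73] [ 179.93    0.07 -176.44] F [-0.07 -0.09 -1.11] gap 47.2
shift in tool axes [ -0.01  -1.56 104.73]
then rotvec [0. 0. 0.] | shift after rot: [ -0.14  -1.42 104.73]
```

View pics/ac_w.png

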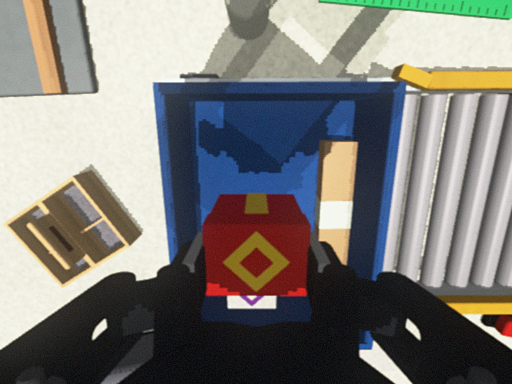

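```bash
python3 -m creep '{"translation":[[0,-1,15],[0,0,25],[0,0,30],[0,0,25],[0,0,13],[0,0,6],[0,0,4],[0,0,3],[0,0,2],[0,0,0]],"rotation":[[0,0,0],[0,0,0],[0,0,0],[0,0,0],[0,0,0],[0,0,0],[0,0,0],[0,0,0],[0,0,0],[0,0,0]],"claw":[40,40,40,40,40,40,40,40,40,40]}'
```

```text
time: 40.65
tool_pos: [558.7, -322.7, 103.1]
tcp_rot: [-180.0, 0.2, -176.6]
ft_force: [-1.0, -0.5, -1.6]
finger_gap: 47.0
```

```bash
python3 -m creep '{"translation":[[0,0,2],[0,0,2],[0,0,1],[0,0,1],[0,0,1],[0,0,0]],"rotation":[[0,0,0],[0,0,0],[0,0,0],[0,0,0],[0,0,0],[0,0,0]],"claw":[40,40,40,40,40,40]}'
```

```text
time: 41.25
tool_pos: [558.5, -323.0, 96.8]
tcp_rot: [-179.9, 0.1, -176.6]
ft_force: [-3.8, 0.6, 6.6]
finger_gap: 47.5
```

```bash
python3 -m creep '{"translation":[[0,0,0],[0,0,0],[0,0,0],[0,0,0],[0,0,0],[0,0,-10],[0,0,-25],[0,0,-40],[0,0,-45],[0,0,-40]],"rotation":[[0,0,0],[0,0,0],[0,0,0],[0,0,0],[0,0,0],[0,0,0],[0,0,0],[0,0,0],[0,0,0],[0,0,0]],"claw":[40,52,56,60,60,60,60,60,60,60]}'
python3 -m creep '{"translation":[[0,0,0],[0,0,0]],"rotation":[[0,0,0],[0,0,0]],"claw":[60,60]}'
python3 - <<'E'
from h import *
w=grab("wrist","ad_w");plan((445,420,270),(180,0,183.5))
t=grab("top");crop(t,90,200,160,260,8,"ad_t")
E
```

```text
time: 42.25
tool_pos: [558.1, -322.5, 258.5]
tcp_rot: [-179.9, 0.2, -176.6]
ft_force: [0.6, -0.5, 0.0]
finger_gap: 60.0
time: 42.45
tool_pos: [558.9, -323.0, 258.1]
tcp_rot: [-179.8, 0.3, -176.6]
ft_force: [-0.4, 0.4, -0.7]
finger_gap: 59.9
t 42.5 tcp [ 558.04 -322.45  255.71] [-179.98    0.14 -176.56] F [ 0.15 -0.01 -0.01] gap 60.1
shift in tool axes [ 68.26 747.89 -14.7 ]
then rotvec [-0.  0. -0.] | shift after rot: [ 67.5  747.97 -14.29]
```

View pics/ad_w.png

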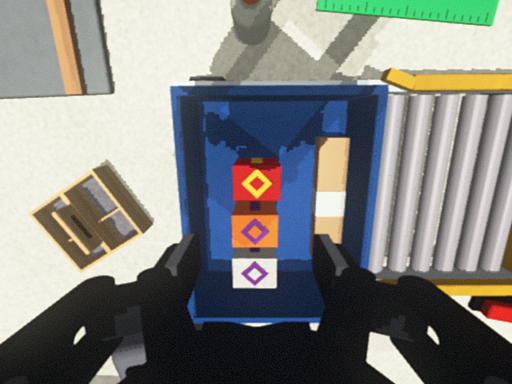

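View pics/ad_t.png

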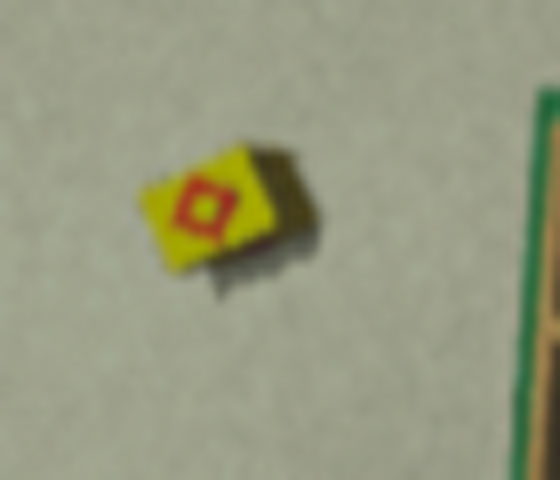

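```bash
python3 -m creep '{"translation":[[3,28,-2],[4,42,-2],[4.2,47,-2],[4.2,47,-2],[4.2,47,-2],[4.2,47,-2],[4.2,47,-2],[4.2,47,0],[4.2,47,0],[4.2,47,0]],"rotation":[[0,0,0],[0,0,0],[0,0,0],[0,0,0],[0,0,0],[0,0,0],[0,0,0],[0,0,0],[0,0,0],[0,0,0]],"claw":[68,68,68,68,68,68,68,68,68,68]}'
python3 -m creep '{"translation":[[4.2,47,0],[4.2,47,0],[4.2,47,0],[4.2,47,0],[4.2,47,0],[4,40,0],[2,15,0],[0,0,0],[0,0,0]],"rotation":[[0,0,0],[0,0,0],[0,0,-0.06],[0,0,-0.06],[0,0,-0.06],[0,0,-0.06],[0,0,-0.06],[0,0,-0.04],[0,0,0]],"claw":[68,68,68,68,68,68,68,68,68]}'
python3 - <<'E'
from h import *
w=grab("wrist","ae_w");plan((445,432,270),(180,0,203))
E
```

```text
time: 43.55
tool_pos: [489.1, 121.9, 267.4]
tcp_rot: [-180.0, -0.1, -176.6]
ft_force: [0.6, 0.2, -0.1]
finger_gap: 67.9
time: 44.45
tool_pos: [426.4, 403.6, 266.9]
tcp_rot: [-179.9, -0.1, -157.0]
ft_force: [-0.3, -0.4, 0.7]
finger_gap: 68.0
t 44.5 tcp [426.79 403.24 267.28] [-179.91   -0.08 -157.1 ] F [ 0.1   0.35 -0.38] gap 67.8
shift in tool axes [-27.97  19.41  -2.79]
then rotvec [-0. -0. -0.] | shift after rot: [-28.    19.36  -2.72]
```

View pics/ae_w.png

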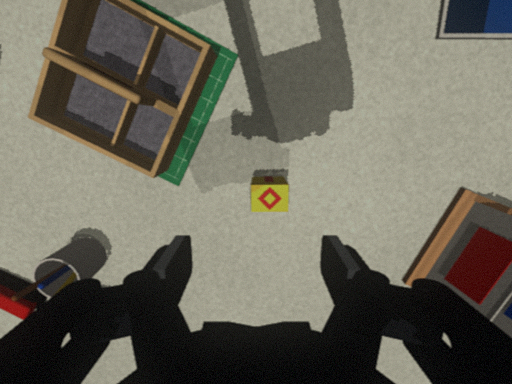

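```bash
python3 - <<'E'
from h import *
w=grab("wrist");crop(w,220,150,340,240,6,"af_c");p,R,q=pose();P=onz(w,270,198,56);print(P,R.inv().apply(P-p))
E
```

```text
[449.99 432.06  56.  ] [-32.47  18.23 211.61]
```

View pics/af_c.png

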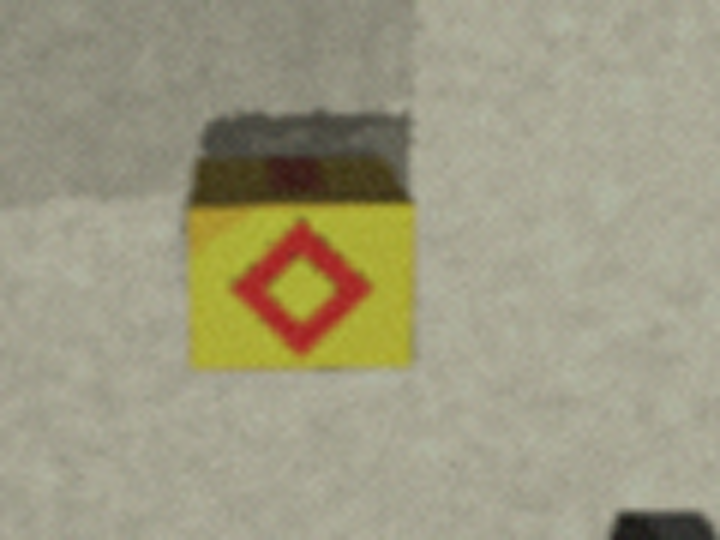

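```bash
python3 -m creep '{"translation":[[-16,9,10],[-16,9,30],[0,0,45],[0,0,45],[0,0,40],[0,0,30],[0,0,18],[0,0,12],[0,0,7],[0,0,0]],"rotation":[[0,0,0],[0,0,0],[0,0,0],[0,0,0],[0,0,0],[0,0,0],[0,0,0],[0,0,0],[0,0,0],[0,0,0]],"claw":[68,68,68,68,68,68,68,68,68,68]}'
python3 - <<'E'
from h import *
w=grab("wrist","ag_w")
E
```

```text
time: 45.55
tool_pos: [450.5, 432.1, 31.7]
tcp_rot: [-179.9, 0.1, -157.1]
ft_force: [0.3, 0.1, 0.3]
finger_gap: 68.1
```

View pics/ag_w.png

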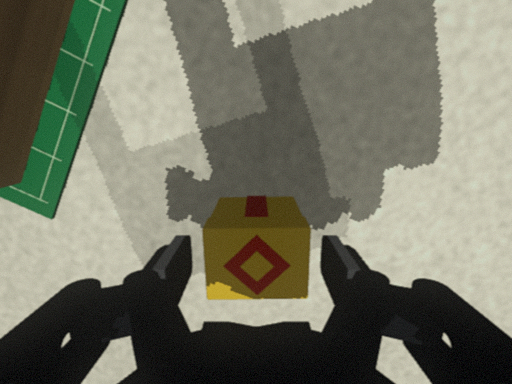

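```bash
python3 -m creep '{"translation":[[0,0,2],[0,0,0],[0,0,0],[0,0,0],[0,0,0],[0,0,0],[0,0,0],[0,0,0]],"rotation":[[0,0,0],[0,0,0],[0,0,0],[0,0,0],[0,0,0],[0,0,0],[0,0,0],[0,0,0]],"claw":[60,52,40,40,40,40,40,40]}' 45
python3 -m creep '{"translation":[[0,0,-5],[0,0,-15],[0,0,-30],[0,0,-40],[0,0,-45],[0,0,-45],[0,0,-15],[0,0,0]],"rotation":[[0,0,0],[0,0,0],[0,0,0],[0,0,0],[0,0,0],[0,0,0],[0,0,0],[0,0,0]],"claw":[40,40,40,40,40,40,40,40]}'
python3 -m creep '{"translation":[[0,0,0],[0,0,0],[0,0,0],[0,0,0],[0,0,0]],"rotation":[[0,0,0.08],[0,0,0.1],[0,0,0.1],[0,0,0.06],[0,0,0]],"claw":[40,40,40,40,40]}'
python3 - <<'E'
from h import *
w=grab("wrist","ah_w");
th=np.radians(3.45);c=np.array([581,-299]);X=c-75*np.array([np.cos(th),np.sin(th)])-21*np.array([-np.sin(th),np.cos(th)]);print(X)
plan((*X,229),(180,0,183.5))
E
```

```text
time: 46.4
tool_pos: [451.2, 433.3, 31.5]
tcp_rot: [-180.0, 0.2, -157.1]
ft_force: [0.5, 0.4, 6.0]
finger_gap: 47.0
time: 47.2
tool_pos: [451.6, 433.9, 229.8]
tcp_rot: [179.9, 0.5, -157.1]
ft_force: [0.4, 0.2, -1.3]
finger_gap: 47.6
time: 47.7
tool_pos: [449.0, 431.7, 222.1]
tcp_rot: [-179.8, -0.1, -176.6]
ft_force: [-0.4, -0.7, -1.3]
finger_gap: 47.0
[ 507.4  -324.48]
t 47.75 tcp [449.18 431.85 222.55] [-179.86   -0.08 -176.48] F [-0.72 -0.29 -0.87] gap 46.9
shift in tool axes [ -11.67 -758.49   -4.68]
then rotvec [-0. -0.  0.] | shift after rot: [ -11.93 -758.47   -6.45]
```

View pics/ah_w.png

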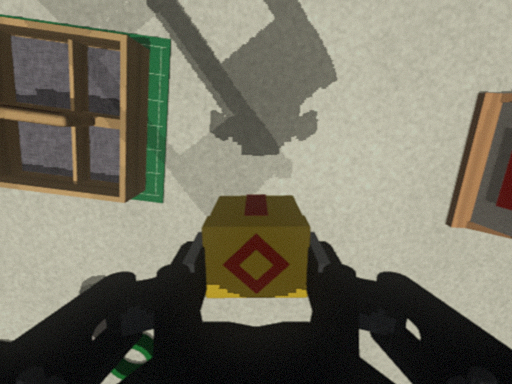

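```bash
python3 -m creep '{"translation":[[0,-25,0],[-0.7,-40,0],[-0.7,-47,0],[-0.7,-47,0],[-0.7,-47,0],[-0.7,-47,0],[-0.7,-47,0],[-0.7,-47,0],[-0.7,-47,0],[-0.7,-47,0]],"rotation":[[0,0,0],[0,0,0],[0,0,0],[0,0,0],[0,0,0],[0,0,0],[0,0,0],[0,0,0],[0,0,0],[0,0,0]],"claw":[40,40,40,40,40,40,40,40,40,40]}'
python3 -m creep '{"translation":[[-0.7,-47,0],[-0.7,-47,0],[-0.7,-47,0],[-0.7,-47,0],[-0.7,-47,0],[-0.7,-47,0],[-0.5,-25,0],[0,-10,0],[0,0,0],[0,0,0]],"rotation":[[0,0,0],[0,0,0],[0,0,0],[0,0,0],[0,0,0],[0,0,0],[0,0,0],[0,0,0],[0,0,0],[0,0,0]],"claw":[40,40,40,40,40,40,40,40,40,40]}'
python3 - <<'E'
from h import *
w=grab("wrist","ai_w");
plan((507.4,-324.5,120),(180,0,183.5))
E
```

```text
time: 48.75
tool_pos: [482.1, -9.0, 224.3]
tcp_rot: [180.0, 0.1, -176.4]
ft_force: [1.4, 0.8, -1.4]
finger_gap: 47.1
time: 49.75
tool_pos: [506.5, -322.1, 224.6]
tcp_rot: [179.9, 0.1, -176.5]
ft_force: [-0.7, 0.3, -1.4]
finger_gap: 47.2
t 49.8 tcp [ 506.68 -321.81  224.9 ] [ 179.94    0.09 -176.46] F [ 0.02  0.08 -1.7 ] gap 46.8
shift in tool axes [ -0.4   -2.83 104.9 ]
then rotvec [0. 0. 0.] | shift after rot: [ -0.56  -2.73 104.9 ]
```

View pics/ai_w.png

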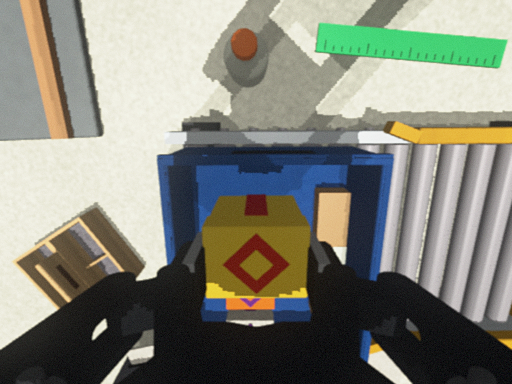

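```bash
python3 -m creep '{"translation":[[0,-2,15],[0,0,25],[0,0,30],[0,0,25],[0,0,13],[0,0,6],[0,0,4],[0,0,3],[0,0,2],[0,0,0]],"rotation":[[0,0,0],[0,0,0],[0,0,0],[0,0,0],[0,0,0],[0,0,0],[0,0,0],[0,0,0],[0,0,0],[0,0,0]],"claw":[40,40,40,40,40,40,40,40,40,40]}'
python3 -m creep '{"translation":[[0,0,2],[0,0,2],[0,0,1],[0,0,0]],"rotation":[[0,0,0],[0,0,0],[0,0,0],[0,0,0]],"claw":[40,40,40,40]}'
```

```text
time: 50.8
tool_pos: [507.3, -325.6, 102.9]
tcp_rot: [-180.0, 0.2, -176.6]
ft_force: [0.1, 0.6, -1.1]
finger_gap: 47.1
time: 51.2
tool_pos: [506.8, -325.2, 97.0]
tcp_rot: [180.0, 0.1, -176.6]
ft_force: [-0.3, 0.4, -2.5]
finger_gap: 47.2
```

```bash
python3 -m creep '{"translation":[[0,0,1],[0,0,1],[0,0,0]],"rotation":[[0,0,0],[0,0,0],[0,0,0]],"claw":[40,40,40]}'
```

```text
time: 51.5
tool_pos: [507.2, -325.8, 96.4]
tcp_rot: [-179.9, 0.1, -176.6]
ft_force: [-2.4, 1.9, 6.2]
finger_gap: 47.0
```

```bash
python3 -m creep '{"translation":[[0,0,0],[0,0,0],[0,0,0],[0,0,0],[0,0,0],[0,0,-10],[0,0,-25],[0,0,-40],[0,0,-45],[0,0,-40]],"rotation":[[0,0,0],[0,0,0],[0,0,0],[0,0,0],[0,0,0],[0,0,0],[0,0,0],[0,0,0],[0,0,0],[0,0,0]],"claw":[40,52,56,60,60,60,60,60,60,60]}'
python3 -m creep '{"translation":[[-15,0,-10],[-15,0,-10],[0,0,0]],"rotation":[[0,0,0],[0,0,0],[0,0,0]],"claw":[60,60,60]}'
python3 - <<'E'
from h import *
w=grab("wrist","aj_w");t=grab("top","aj_t");s=grab("scene","aj_s");crop(s,140,130,400,280,3,"aj_sc")
E
```

```text
time: 52.5
tool_pos: [506.7, -325.4, 258.3]
tcp_rot: [-179.9, 0.2, -176.6]
ft_force: [0.4, -0.3, 0.5]
finger_gap: 60.0
time: 52.8
tool_pos: [538.4, -323.7, 278.2]
tcp_rot: [-179.9, 0.3, -176.5]
ft_force: [-0.1, -0.1, 0.2]
finger_gap: 60.2
```

View pics/aj_w.png

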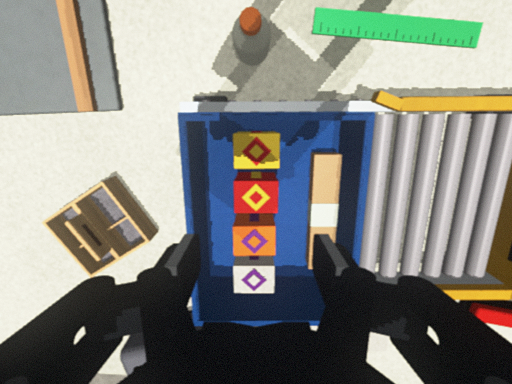

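View pics/aj_sc.png

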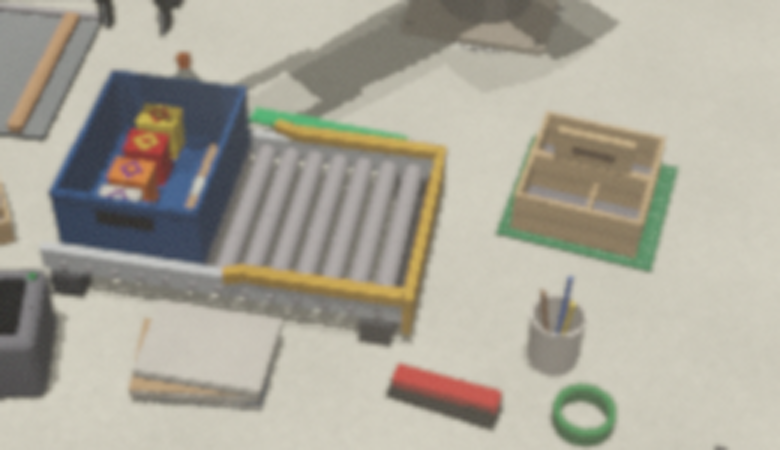

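View pics/aj_t.png

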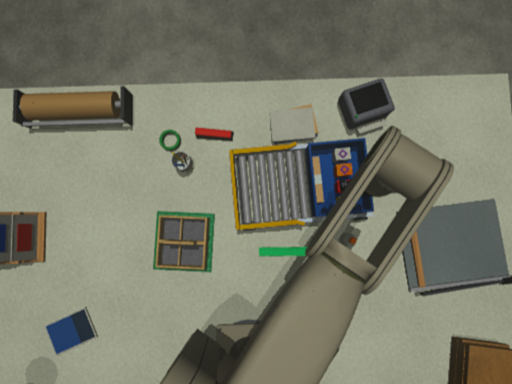

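```bash
python3 - <<'E'
from h import *
w=grab("wrist");
for p,z in [((157,235),50),((157,235),0),((115,172),50),((92,275),50),((195,322),155),((180,113),155)]: print(p,onz(w,*p,z))
plan((589,-428,278),(180,0,183.5))
E
```

```text
(157, 235) [ 635.43 -456.99   50.  ]
(157, 235) [ 658.09 -474.64    0.  ]
(115, 172) [ 548.61 -509.41   50.  ]
(92, 275) [ 704.82 -554.36   50.  ]
(195, 322) [ 689.26 -381.54  155.  ]
(180, 113) [ 468.61 -395.5   155.  ]
t 53.0 tcp [ 535.73 -323.37  274.41] [ 179.95    0.03 -176.57] F [-0.57  0.21 -0.11] gap 60.3
shift in tool axes [ -46.92 -107.62   -3.67]
then rotvec [ 0.  0. -0.] | shift after rot: [ -46.79 -107.68   -3.59]
```

```bash
python3 -m creep '{"translation":[[-15,-36,0],[-16,-36,0],[-16,-36,0],[0,0,10],[0,0,40],[0,0,45],[0,0,40],[0,0,25],[0,0,10],[0,0,0]],"rotation":[[0,0,0],[0,0,0],[0,0,0],[0,0,0],[0,0,0],[0,0,0],[0,0,0],[0,0,0],[0,0,0],[0,0,0]],"claw":[40,20,0,0,0,0,0,0,0,0]}' 30
python3 - <<'E'
from h import *
grab("wrist","ak_w");s=grab("scene");crop(s,100,100,300,250,4,"ak_s")
E
```

```text
time: 54.0
tool_pos: [588.8, -427.5, 103.4]
tcp_rot: [179.9, -0.0, -176.6]
ft_force: [-0.2, 0.8, 0.6]
finger_gap: -0.2
```

View pics/ak_s.png

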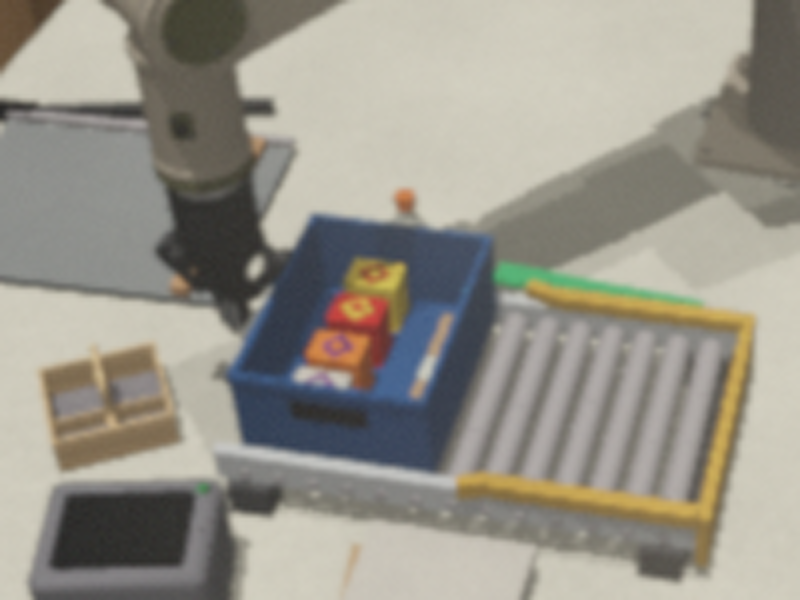

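View pics/ak_w.png

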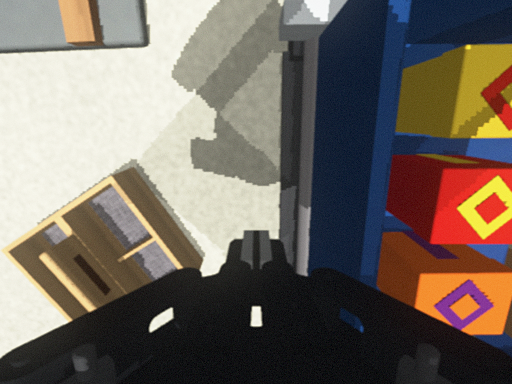

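```bash
python3 -m creep '{"translation":[[0,0,-30],[0,0,-40],[0,0,0],[0,0,0],[0,0,0],[0,0,0],[0,0,0],[0,0,0],[0,0,0],[0,0,0]],"rotation":[[0,0,0],[0,0,0],[0,0,0.14],[0,0,0.145],[0,0,0.145],[0,0,0.145],[0,0,0.145],[0,0,0.145],[0,0,0.145],[0,0,0.145]],"claw":[0,0,0,0,0,0,0,0,0,0]}'
python3 -m creep '{"translation":[[0,0,0],[0,0,0],[0,0,0],[0,0,0],[0,0,30],[0,0,30],[0,0,10],[0,0,0]],"rotation":[[0,0,0.14],[0,0,0.14],[0,0,0.135],[0,0,0],[0,0,0],[0,0,0],[0,0,0],[0,0,0]],"claw":[0,0,0,0,0,0,0,0]}'
python3 - <<'E'
from h import *
grab("wrist","al_w");plan((589,-402,100),(180,0,93.5))
E
```

```text
time: 55.1
tool_pos: [591.1, -429.2, 178.8]
tcp_rot: [179.8, 0.3, 116.9]
ft_force: [0.3, 0.3, -0.1]
finger_gap: -0.1
time: 55.9
tool_pos: [589.4, -427.8, 104.0]
tcp_rot: [-180.0, -0.1, 93.6]
ft_force: [0.1, -0.2, -0.2]
finger_gap: -0.2
t 55.95 tcp [ 590.31 -428.49  106.  ] [179.9   -0.01  93.59] F [0.25 0.25 0.71] gap -0.0
shift in tool axes [26.52  0.34  6.01]
then rotvec [ 0. -0.  0.] | shift after rot: [26.52  0.31  6.  ]
```

View pics/al_w.png

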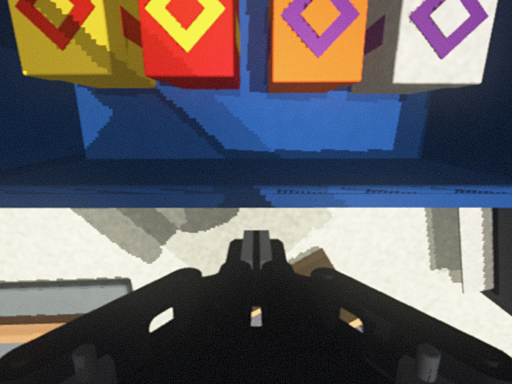

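```bash
python3 -m creep '{"translation":[[5,0,0],[5,0,0],[5,0,0],[3,0,0],[2,0,0],[2,0,0],[2,0,0],[2,0,0],[2,0,0],[2,0,0]],"rotation":[[0,0,0],[0,0,0],[0,0,0],[0,0,0],[0,0,0],[0,0,0],[0,0,0],[0,0,0],[0,0,0],[0,0,0]],"claw":[0,0,0,0,0,0,0,0,0,0]}'
python3 -m creep '{"translation":[[3,0,0],[4,0,0],[5,0,0],[5,0,0],[5,0,0],[5,0,0],[5,0,0],[5,0,0],[5,0,0],[5,0,0]],"rotation":[[0,0,0],[0,0,0],[0,0,0],[0,0,0],[0,0,0],[0,0,0],[0,0,0],[0,0,0],[0,0,0],[0,0,0]],"claw":[0,0,0,0,0,0,0,0,0,0]}'
python3 - <<'E'
from h import *
grab("wrist","am_w");s=grab("scene");crop(s,100,100,300,250,4,"am_s")
E
```

```text
time: 56.95
tool_pos: [588.4, -398.7, 105.4]
tcp_rot: [179.9, 0.0, 93.5]
ft_force: [0.9, -1.2, -0.0]
finger_gap: 0.4
time: 57.95
tool_pos: [585.6, -351.2, 105.5]
tcp_rot: [179.9, 0.0, 93.5]
ft_force: [-0.3, -2.1, 0.2]
finger_gap: -0.0
```

View pics/am_s.png

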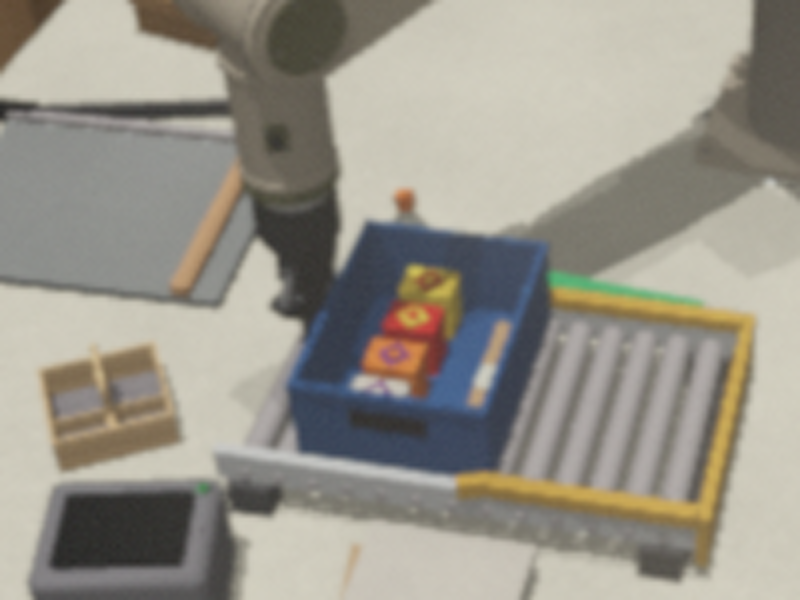

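View pics/am_w.png

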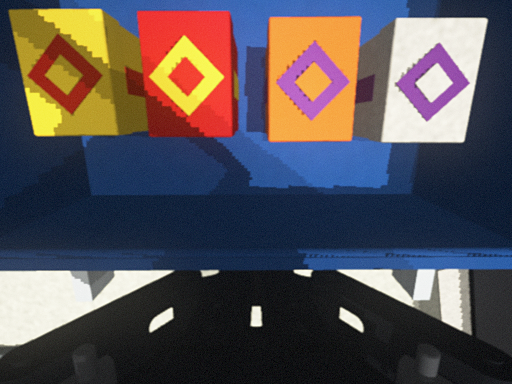

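```bash
python3 -m creep '{"translation":[[5,0,0],[5,0,0],[5,0,0],[5,0,0],[5,0,0],[5,0,0],[5,0,0],[5,0,0],[5,0,0],[5,0,0]],"rotation":[[0,0,0],[0,0,0],[0,0,0],[0,0,0],[0,0,0],[0,0,0],[0,0,0],[0,0,0],[0,0,0],[0,0,0]],"claw":[0,0,0,0,0,0,0,0,0,0]}'
python3 -m creep '{"translation":[[5,0,0],[5,0,0],[5,0,0],[5,0,0],[5,0,0],[5,0,0],[5,0,0],[5,0,0],[5,0,0],[5,0,0]],"rotation":[[0,0,0],[0,0,0],[0,0,0],[0,0,0],[0,0,0],[0,0,0],[0,0,0],[0,0,0],[0,0,0],[0,0,0]],"claw":[0,0,0,0,0,0,0,0,0,0]}'
python3 - <<'E'
from h import *
s=grab("scene");crop(s,130,100,330,250,4,"an_s")
E
```

```text
time: 59.05
tool_pos: [582.5, -301.4, 105.4]
tcp_rot: [179.9, 0.0, 93.5]
ft_force: [-1.5, -2.3, 0.0]
finger_gap: -0.2
time: 60.05
tool_pos: [579.4, -251.4, 105.4]
tcp_rot: [179.9, -0.0, 93.5]
ft_force: [-0.7, -1.2, 0.3]
finger_gap: -0.0
```

View pics/an_s.png

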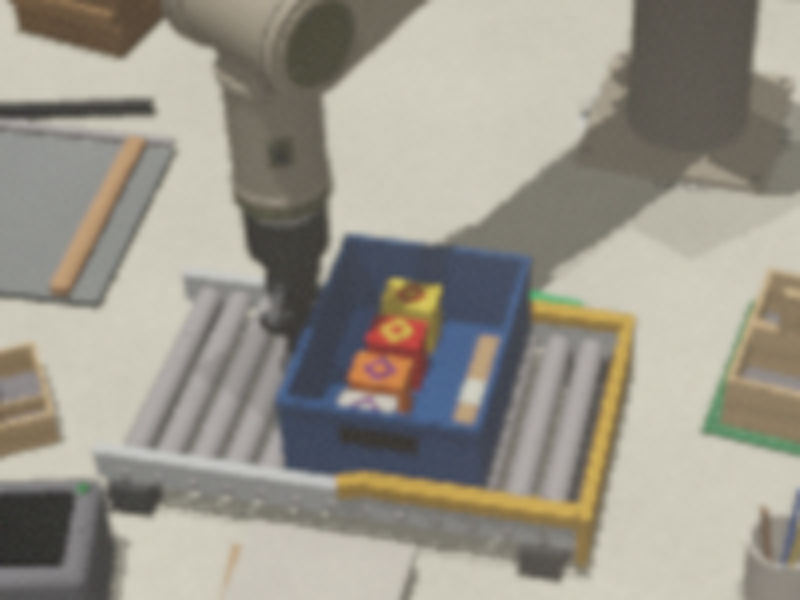

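```bash
python3 -m creep '{"translation":[[5,0,0],[5,0,0],[5,0,0],[5,0,0],[5,0,0],[5,0,0],[5,0,0],[5,0,0],[5,0,0],[5,0,0]],"rotation":[[0,0,0],[0,0,0],[0,0,0],[0,0,0],[0,0,0],[0,0,0],[0,0,0],[0,0,0],[0,0,0],[0,0,0]],"claw":[0,0,0,0,0,0,0,0,0,0]}'
python3 -m creep '{"translation":[[3,0,0],[3,0,0],[3,0,0],[3,0,0],[2,0,0],[2,0,0],[2,0,0],[2,0,0],[2,0,0]],"rotation":[[0,0,0],[0,0,0],[0,0,0],[0,0,0],[0,0,0],[0,0,0],[0,0,0],[0,0,0],[0,0,0]],"claw":[0,0,0,0,0,0,0,0,0]}'
python3 - <<'E'
from h import *
s=grab("scene");crop(s,150,110,310,240,5,"ao_s")
E
```

```text
time: 61.1
tool_pos: [576.5, -201.5, 105.4]
tcp_rot: [179.9, -0.0, 93.5]
ft_force: [-1.0, -2.6, 0.8]
finger_gap: 0.1
time: 62.0
tool_pos: [575.1, -179.9, 105.4]
tcp_rot: [179.9, 0.0, 93.5]
ft_force: [-0.9, -1.5, -0.5]
finger_gap: 0.2
```

View pics/ao_s.png

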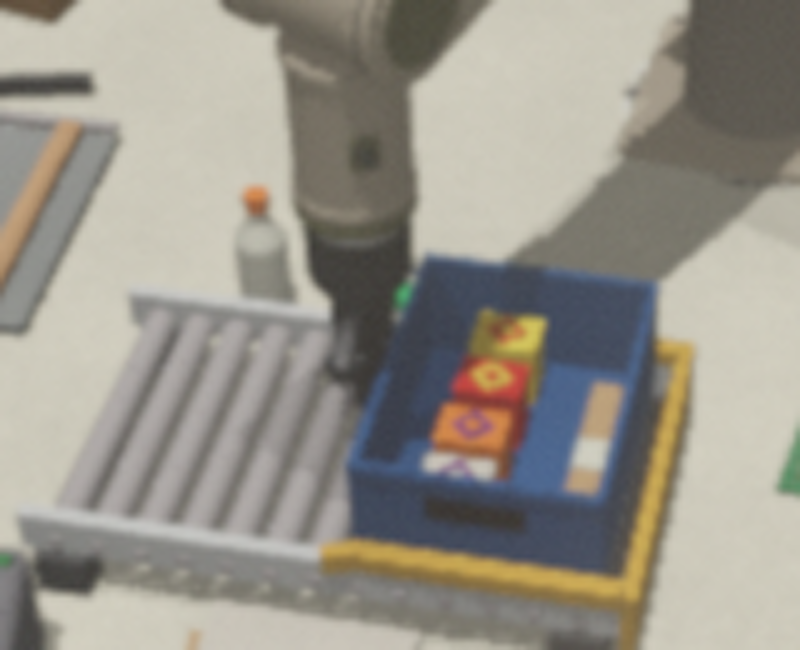

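Some 15 mm left by the scene view. Keep nudging and watch for the stop's reaction.

```bash
python3 -m creep '{"translation":[[2,0,0],[2,0,0],[2,0,0],[2,0,0],[1,0,0],[0,0,0]],"rotation":[[0,0,0],[0,0,0],[0,0,0],[0,0,0],[0,0,0],[0,0,0]],"claw":[0,0,0,0,0,0]}'
python3 -m creep '{"translation":[[1,0,0],[1,0,0],[1,0,0],[1,0,0]],"rotation":[[0,0,0],[0,0,0],[0,0,0],[0,0,0]],"claw":[0,0,0,0]}'
```

```text
time: 62.65
tool_pos: [574.6, -170.6, 105.4]
tcp_rot: [179.9, -0.0, 93.5]
ft_force: [0.4, 0.3, 0.4]
finger_gap: 0.0
time: 63.05
tool_pos: [574.4, -167.0, 105.4]
tcp_rot: [179.9, 0.0, 93.5]
ft_force: [0.3, -1.9, 0.3]
finger_gap: -0.3
```

```bash
python3 -m creep '{"translation":[[1,0,0],[1,0,0],[1,0,0]],"rotation":[[0,0,0],[0,0,0],[0,0,0]],"claw":[0,0,0]}'
python3 -m creep '{"translation":[[1,0,0],[1,0,0],[0,0,0]],"rotation":[[0,0,0],[0,0,0],[0,0,0]],"claw":[0,0,0]}'
```

```text
time: 63.35
tool_pos: [574.3, -164.5, 105.5]
tcp_rot: [179.9, 0.1, 93.5]
ft_force: [0.6, -5.9, -1.8]
finger_gap: -0.1
time: 63.65
tool_pos: [574.4, -164.4, 105.9]
tcp_rot: [179.8, 0.2, 93.4]
ft_force: [1.6, -12.5, -1.7]
finger_gap: -0.0
```

```bash
python3 -m creep '{"translation":[[-2,0,0],[-3,0,0],[-10,0,0],[-20,0,0],[-20,0,-20],[0,0,-40],[0,0,-45],[0,0,-45],[0,0,-30],[0,0,0]],"rotation":[[0,0,0],[0,0,0],[0,0,0],[0,0,0],[0,0,0],[0,0,0],[0,0,0],[0,0,0],[0,0,0],[0,0,0]],"claw":[0,0,0,0,0,0,0,0,0,0]}'
python3 - <<'E'
from h import *
grab("wrist","ap_w");s=grab("scene","ap_sf");crop(s,150,110,310,240,5,"ap_s");t=grab("top");crop(t,140,120,400,290,3,"ap_t")
E
```

```text
time: 64.65
tool_pos: [579.3, -219.5, 292.5]
tcp_rot: [179.4, 0.3, 93.4]
ft_force: [0.5, -0.4, 0.2]
finger_gap: 0.2
```

View pics/ap_w.png

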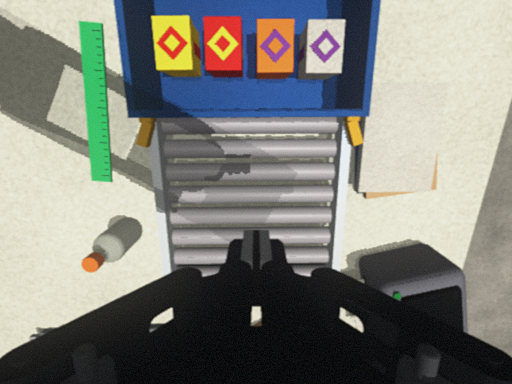

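View pics/ap_s.png

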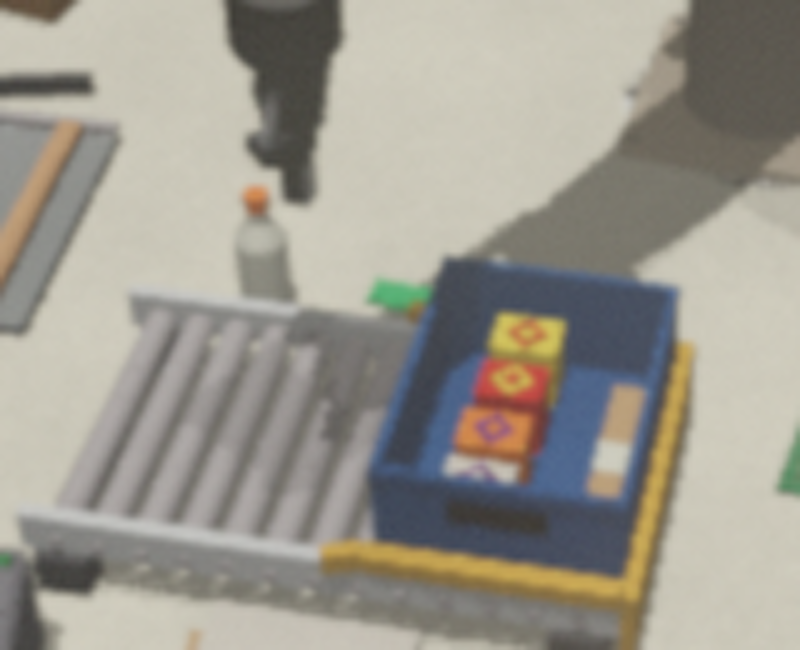

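View pics/ap_t.png

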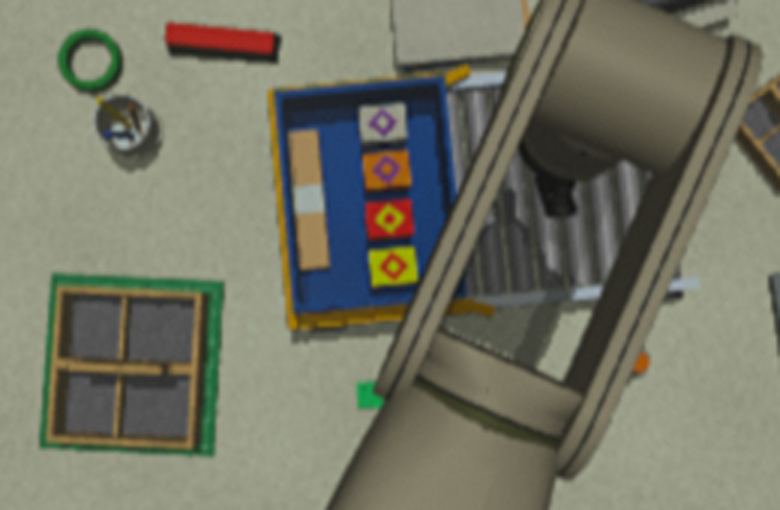

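```bash
python3 - <<'E'
from h import *
w=grab("wrist");t=grab("top")
print("tote -y rim",onz(w,129,116,155),onz(w,368,116,155))
C=lambda u,v:(u/3+140,v/3+120)
print("tote +y rim top",onz(t,*C(274,95),155),onz(t,*C(290,315),155))
print("stop outer top",onz(t,*C(270,88),85),onz(t,*C(288,328),85))
print("tray wall-top centre",np.mean([onz(t,*C(*p),63) for p in [(60,288),(208,292),(195,450),(48,441)]],0))
E
python3 -m creep '{"translation":[[0,0,0],[0,0,0],[0,0,0],[0,0,0],[0,0,0]],"rotation":[[0,0,0],[0,0,0],[0,0,0],[0,0,0],[0,0,0]],"claw":[0,0,0,0,0]}'
python3 - <<'E'
from h import *
w=grab("wrist","aq_w");print("tote -y rim again: see pic")
a=cv2.imread("pics/ap_w.png").astype(int);b=cv2.imread("pics/aq_w.png").astype(int);print(np.abs(a-b)[:220].mean())
E
```

```text
tote -y rim [ 455.84 -155.28  155.  ] [ 677.41 -141.84  155.  ]
tote +y rim top [666.72  33.56 155.  ] [438.43  21.87 155.  ]
stop outer top [688.12  43.12  85.  ] [424.67  28.97  85.  ]
tray wall-top centre [386.45 207.2   63.  ]
time: 65.4
tool_pos: [577.1, -216.9, 285.4]
tcp_rot: [179.9, 0.0, 93.5]
ft_force: [-0.7, 0.4, -0.2]
finger_gap: 0.2
tote -y rim again: see pic
17.49816524621212
```

View pics/aq_w.png

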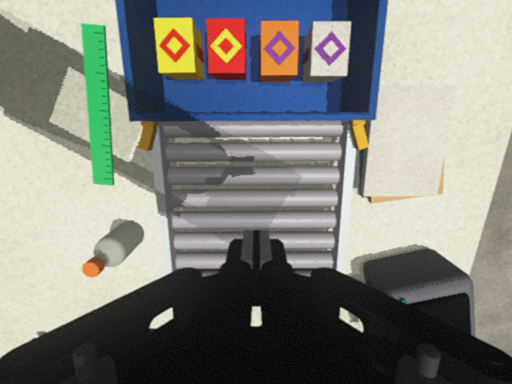

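```bash
python3 - <<'E'
from bench import *
print(hand_in())
E
```

```text
the job is handed in; nothing more can be done
None
```

I finished the whole job and handed it in at about 65 s of the 210 s; no verdict was reported.

**What I did**
- **Tray:** I gripped the handle at the tray's 11° tilt, turned the tray level inside the tote with about 4 N at the wrist, and lifted it straight out. It was then set down flat on the green mat.
- **Boxes:** Four gift boxes were present: white, orange, red and yellow. I saw no purple one. Each was gripped across its 48 mm faces and set on the tote floor in one row beside the card pack. The orange box was knocked aside early on, so I measured it again before picking it up.
- **Tote:** I pushed it along the rollers at about 2 N until it stalled against the end stop at about 12 N, then backed the gripper off.

**Last checks**
- **Tote home:** The tote stalled within about 1 mm of where I expected. The top view also puts it against the stop.
- **Tote rest:** It showed no roll-back after I retracted.
- **Contents:** All four boxes stand upright on the tote floor, and the pack is still in place.
- **Tray on mat:** It lies flat, its centre about 8 mm from the mat's.
- **Other objects:** The pot, tape, stapler, ruler, glue and notebooks look unmoved in the pictures; I did not measure them.

**Where the checks disagreed**
- The three cameras differed by about 4–5 mm on positions, so I relied on the wrist camera.
- That wrist reading put the tote's rear rim about 4 mm further into the bay than contact with the stop allows; it was taken while the arm was still settling, and I take it as measurement error.
- A crude comparison of two wrist pictures, meant to show stillness, was useless because the arm was settling between them.

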